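Turn the battery tray and dock it in the charger

ROBOT

A 6-joint arm with a two-finger parallel gripper is mounted at the origin on a cart in front of the work surface, level with it; the furniture and walls round the work are solid. World frame = base frame: x ahead of the robot, y to its left, z up, the work surface at z = 0. Lengths are in m, angles in degrees, forces in N, time in s.
With the tool pointing down it reaches from about 0.325 to 0.775 m from the base axis. Payload 5.5 kg.
Tool frame: the origin (TCP) lies at the very end of the fingers, on their centre line; the grasp point (between the pads) lies manip.hold_point_z behind it (manip.hold_point_z is the distance from the TCP to the grasp point, in m); x points along the fingers, y is the direction in which the jaws open and shut, and the axes are right-handed (so a half turn about x gives the same grasp; the last joint's range is limited). The gripper opens to 85 mm and grips with 20 to 120 N. Pads are 22 mm wide; open, the fingers measure 114 mm over their backs; the gripper's body (76 mm by 85 mm) begins 54 mm behind the grasp point. The pads swing forward as they close: fully open they stand 13 mm farther back than shut.
Start: joints at [68.027, 5.22, 70.514, -0, 104.267, -3.249], TCP at [0.193, 0.568, 0.231] pointing down, gripper open.
Joint ranges: [-164.24, 164.24], [-49.07, 125.15], [9.68, 141.18], [-86.29, 266.29], [3.28, 154.24], [-151.56, 151.56]. Speed limits (degrees/s): [147.25, 147.25, 172.46, 180, 180, 180].

INTERFACE

Orientations are given as a 3x3 rotation matrix whose columns are the frame's x, y, z axes.
In Python, from rig import state, snapshot, ticket, look_for, manip gives the robot as it stands. The module is installed in compiled form; this text tells all that it offers.
- The arm moves only by the shell command python3 -m inch 'ROWS' [OPENING] [FORCE]. ROWS is JSON, a list of rows, each an object of numbers: "x", "y", "z": the shift along the world's x, y, z in m; "ax", "ay", "az": the turn, a rotation vector about the world's x, y, z in degrees. In form: [{"x": .., "y": .., "z": .., "ax": .., "ay": .., "az": ..}, ...]. A call has 1 to 5 rows; each row shifts and turns the commanded pose from where the row before left it; what a row does not reach is not made up. A row lasts 1/12 s, in which the tool goes at most 41.7 mm and 7.16 degrees, less where a joint would pass 70% of its speed; a pose out of reach is approached as far as the arm can. A call is refused whole if a number of a shift passes 0.0417 or a number of a turn 7.16, either way. A call with a gripper value outside its range is refused whole. OPENING is the opening, from -1 (shut) to 1 (fully open), so that 0 is half open, set as the call begins (- or left out, the last holds). The fingers move at their own pace and stop on an object; FORCE is the grip in N (left out, the last holds). Time passes only in rows, so rows that do not move let the fingers close. It gives the time, the measured TCP pose, the force and the opening at its end, in the units of the state.
- state(): the state, without advancing time (a new reading comes with each control period).
- snapshot(name): name is "side" or "top"; returns a dict with "image" (400x640x3 uint8, blue, green, red), "camera_matrix" (3x3 intrinsics, pixels), "k1" (the pictures are not rectified: a ray, as slopes to the right and down, at radius r is drawn at 1 + k1 r^2 times it, then the intrinsics apply), "R" (3x3) and "t" (3): a world point X has camera coordinates R X + t. Camera axes: x right, y down, z forward; pixel columns grow to the right and rows downward; lengths in m; the calibration is good to about 2 mm. A picture is of the moment at which its call begins. There is no depth.
- ticket.sign_off(): hands the job in, once; it reports no verdict.
Trained networks look in a picture, given as the dict that the camera call returned (one of the last four; its "shot" number tells which), for a name from the list of things; names that differ only in an ending like _2 or _b are one class to them, and where a whole thing is asked for, a point or a joint stands for the part that bears it (a point fixed in the world has none). Each returns a list of dicts, best first, with "score" (0 to 1); they miss things now and then, are a little off and sometimes report something else, mostly with a low value. They report only what shows in the picture. A call takes as long as a camera call.
- look_for(picture, target): "xy" ([column, row] as shares, 0 to 1, of the picture: columns of its width, rows of its height, amid what is visible of it).
The state is a dict: "clock": time; "joint_pos": joint angles; "joint_velocities": joint speeds; "tau": joint torques, N m; "position": TCP position; "ee_rot": TCP orientation; "contact_force": force on the tool from outside, world axes, zero at the start; "torque": the same for the moment, N m; "grip_width": opening from 0.0 (shut) to 1.0 (fully open).
Only numpy, scipy, OpenCV 4.12 (cv2) and the standard library are available. Lean on these libraries where they do the work, as an engineer would, in place of code of your own. Each camera call takes 0.05 s, during which the arm holds its last target.

TASK

The battery tray was put down the wrong way round. Turn it end for end, slide it contact end first into the guide rails of the charging dock, and push it gently until it is fully home and the orange spring catch has snapped up in front of it. Keep the tray roughly level, do not ram it, and leave the other things alone.

Things in the scene. Friction and masses are not known exactly. Their poses are not given: they have to be found in the camera images.
- tray_handle (a point): Middle of the carry handle of the battery tray: a black bar 72 mm long (along x), 14 mm wide, 12 mm high on two posts, to be gripped across its width; its middle is 62 mm above the tray's underside, with 18 mm free under the bar. Axes: x towards the contact end, y left, z up. It lies over the tray's middle.
- battery_tray: Grey loose tray of blue cells, about 0.55 kg, 140 mm long, 38 mm high without its handle (68 mm with it). Origin: middle of its underside; x points to the contact end, z up. Body 76 mm wide, with a black runner along the foot of each side, 9 mm high, 96 mm over both, ends rounded 3 mm. It starts on the worktop with the contact end towards the robot.
- tray_contact_end (a point): Middle of the contact end of the tray, 70 mm along +x from its origin, 20 mm above its underside: black face with two copper pads. Only this end fits between the rails.
- tray_front_plate (a point): Middle of the outer face of the tray's grey front plate (blue stripe), 70 mm along -x from its origin, 31 mm above its underside. The plate is 130 mm wide, 10 mm thick, from 3 to 59 mm above the underside, too wide for the rails; it is flat and made to be pushed.
- charging_dock: Fixed grey charging dock, open towards the robot. Origin: middle of its front at worktop height; x is the way the tray slides in, z up. Base plate 10 mm thick, x -45 to 177 mm, 174 mm wide. A hood (164 mm wide, 96 mm high, roof underside at 88 mm) covers the rails from x 41 mm on: tray and handle pass under it, a hand does not. Rails 19 mm high; from x 20 mm a lip 12.5 mm up covers each runner.
- dock_mouth (a point): Middle of the dock's front, on the base plate (10 mm above the worktop) on which the tray slides; axes as the dock. The two aluminium rails, 100 mm apart (runners have 2 mm play each side; lead-in of 2.5 mm each over the first 10 mm, x 0 to 10 mm), are one clamped unit parallel to x; its middle stands anywhere up to 14 mm left or right of this point, which is not reported: look or feel.
- catch (a joint): Orange spring catch, 26 mm wide, in the base plate (dock x -35 to -12.5 mm), 10 mm high. Value: pressed depth, m; 0 = up. The sliding tray presses it down 7 mm (2 to 3 N); it snaps up before the front plate once the contact end is past x 127.5 mm; the plate meets a hard stop when it is at 130 mm. Two sprung contacts resist the last 14 mm: home takes 8 to 20 N; uncaught, it is pushed back.
- tape_dispenser: Heavy bench tape dispenser, fixed, 135 x 46 x 74 mm, behind the work. Origin: middle of its underside.
- ramekin: White ramekin, 68 mm across, 36 mm high, bystander to the right. Origin: middle of its underside.
- tape_roll: Brown roll of packing tape lying flat, 79 mm across, 37 mm high, bystander to the right. Origin: middle of its underside.
- marker: Blue and white felt marker lying on the worktop, 126 x 18 x 20 mm, bystander between the robot and the tray. Origin: middle of its underside.

How it is judged (in metres and radians):
On the way:
1. the contact end is between the guide rails (x of tray_contact_end in the frame of dock_mouth above 0.03 m and y of tray_contact_end in the frame of dock_mouth between -0.02 and 0.02 m and z of tray_contact_end in the frame of dock_mouth between 0.014 and 0.027 m), for 0.1 s.
At the end, for the whole second after the job is handed in: Tray the right way round in the dock's rails: contact end 125.5 to 132 mm beyond the dock's front, within 20 mm of its middle line, standing on the base plate (within 7 mm), within 0.06 rad of the rails and of level, catch up again (under 3 mm pressed), tray at rest and released (x of tray_contact_end in the frame of dock_mouth between 0.1255 and 0.132 m and x of tray_front_plate in the frame of dock_mouth below 0 m and angle between the x axis of tray_handle and the x axis of dock_mouth, either way round below 0.06 rad and angle between tray_handle's own z axis and vertical below 0.06 rad and value of joint catch below 0.003 m and linear speed of battery_tray below 0.02 m/s and y of tray_contact_end in the frame of dock_mouth between -0.02 and 0.02 m and z of tray_contact_end in the frame of dock_mouth between 0.014 and 0.027 m); the robot touches nothing.
It fails at once if the tray is tipped more than 0.6 rad from level (angle between tray_handle's own z axis and vertical above 0.6 rad).
It fails at once if the tray is rammed: more than 70 N between tray and dock (contact force between battery_tray and charging_dock above 70 N).
It fails at once if a bystander is moved more than 3 cm (distance of any of ramekin, tape_roll, marker from where it was at the start of the episode above 0.03 m).
It also fails if it takes over 67 s, if anything falls off the work surface, if the arm or the gripper's body presses on something with over 40 N, if the wrist force passes 120 N, or if a joint passes its speed limit or range.

## Working session

There is one attempt and no reset: what is moved stays moved. The work goes in short steps, Python scripts to look and compute and a shell command to move; the robot and the scene stay as the last step left them, time stands still between calls to the robot, and variables do not carry over. Pictures are saved under pics/ and viewed, and the job is handed in when it is done.

```bash
mkdir -p pics; cat > h.py <<'E'
import numpy as np, cv2
from rig import state, snapshot, ticket, look_for, manip
def ray(p,px):
    K=np.array(p["camera_matrix"]);k1=p["k1"];R=np.array(p["R"]);t=np.array(p["t"])
    r=cv2.undistortPoints(np.array([[px]],float),K,np.array([k1,0,0,0,0.]))[0,0]
    d=R.T@np.array([r[0],r[1],1]);o=-R.T@t
    return o,d
def atz(p,px,z):
    o,d=ray(p,px);return o+d*(z-o[2])/d[2]
def proj(p,X):
    K=np.array(p["camera_matrix"]);R=np.array(p["R"]);t=np.array(p["t"])
    rv=cv2.Rodrigues(R)[0]
    return cv2.projectPoints(np.array(X,float).reshape(-1,3),rv,t,K,np.array([p["k1"],0,0,0,0.]))[0][:,0]
E
python3 - <<'E'
from h import *
s=state();print({k:np.round(v,3).tolist() for k,v in s.items()});print([x for x in dir(manip) if x[0]!='_'],manip.hold_point_z)
for n in("top","side"):
    p=snapshot(n);cv2.imwrite(f"pics/{n}0.png",p["image"])
    print(n,np.round(p["camera_matrix"],1).tolist(),p["k1"],np.round(-np.array(p["R"]).T@p["t"],3))
    for g in ["tray_handle","battery_tray","tray_contact_end","tray_front_plate","charging_dock","dock_mouth","catch","marker","ramekin","tape_roll","tape_dispenser"]:
        r=look_for(p,g)
        print(g,[(round(a["score"],2),np.round(np.array(a["xy"])*[640,400],1).tolist()) for a in r[:2]])
print(state()["clock"])
E
```

```text
{'clock': 0.0, 'joint_pos': [68.027, 5.264, 70.583, 0.001, 104.265, -3.249], 'joint_velocities': [0.046, -0.007, 0.051, -0.01, 0.009, 0.027], 'tau': [0.001, -45.876, -41.8, -0.0, 0.012, 0.0], 'position': [0.193, 0.568, 0.23], 'ee_rot': [[-0.001, 0.321, 0.947], [-0.002, 0.947, -0.321], [-1.0, -0.002, -0.0]], 'contact_force': [0.137, 0.151, 0.214], 'torque': [-0.067, 0.01, 0.008], 'grip_width': 1.0}
['Unreachable', 'hold_point_z'] 0.0187
top [[406.3, 0.0, 317.3], [0.0, 406.3, 192.1], [0.0, 0.0, 1.0]] -0.10626132347061255 [ 0.364 -0.089  1.244]
tray_handle [(0.78, [332.0, 183.5]), (0.7, [420.9, 210.1])]
battery_tray [(0.89, [334.0, 185.3])]
tray_contact_end [(0.57, [334.7, 183.3])]
tray_front_plate [(0.94, [338.3, 185.5])]
charging_dock [(0.61, [223.1, 165.5])]
dock_mouth [(0.77, [223.4, 164.6]), (0.31, [331.1, 183.0])]
catch [(0.46, [234.8, 198.4])]
marker [(0.82, [348.5, 251.5])]
ramekin [(0.68, [417.0, 175.1])]
tape_roll [(0.76, [421.1, 215.4]), (0.35, [291.9, 142.8])]
tape_dispenser [(0.6, [293.5, 142.8])]
side [[433.7, 0.0, 324.4], [0.0, 433.7, 206.3], [0.0, 0.0, 1.0]] -0.0040237515446207295 [ 0.257 -0.874  0.742]
tray_handle [(0.92, [336.0, 227.4])]
battery_tray [(0.71, [340.7, 231.3])]
tray_contact_end [(0.93, [338.2, 228.7])]
tray_front_plate [(0.59, [341.2, 229.7])]
charging_dock [(0.74, [308.0, 150.6])]
dock_mouth []
catch [(0.39, [285.6, 168.4])]
marker [(0.56, [261.2, 262.6])]
ramekin [(0.8, [389.6, 306.7])]
tape_roll [(0.8, [340.6, 324.7]), (0.35, [340.0, 230.3])]
tape_dispenser [(0.6, [361.5, 184.9])]
1.2
```

View pics/top0.png

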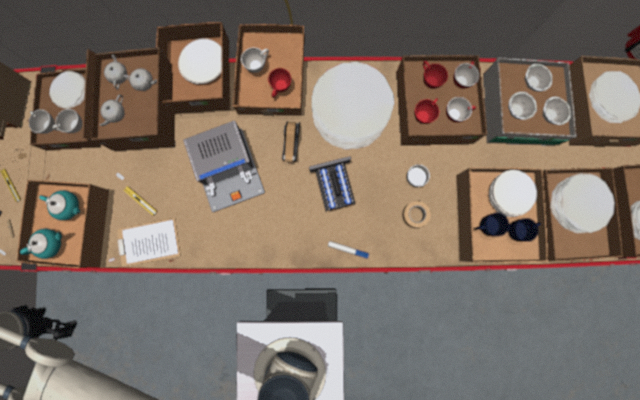

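View pics/side0.png

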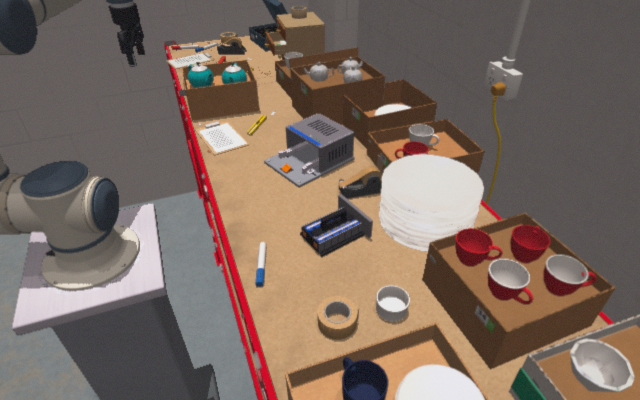

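```bash
python3 - <<'E'
import cv2
a=cv2.imread('pics/top0.png')[100:280,150:470]
cv2.imwrite('pics/top0z.png',cv2.resize(a,None,fx=2.5,fy=2.5,interpolation=cv2.INTER_CUBIC))
a=cv2.imread('pics/side0.png')[100:300,200:440]
cv2.imwrite('pics/side0z.png',cv2.resize(a,None,fx=3,fy=3,interpolation=cv2.INTER_CUBIC))
E
```

```text
(no output)
```

View pics/top0z.png

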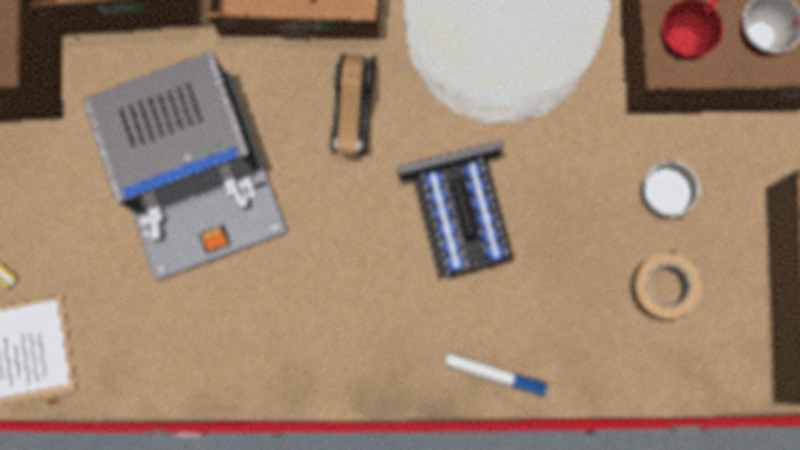

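View pics/side0z.png

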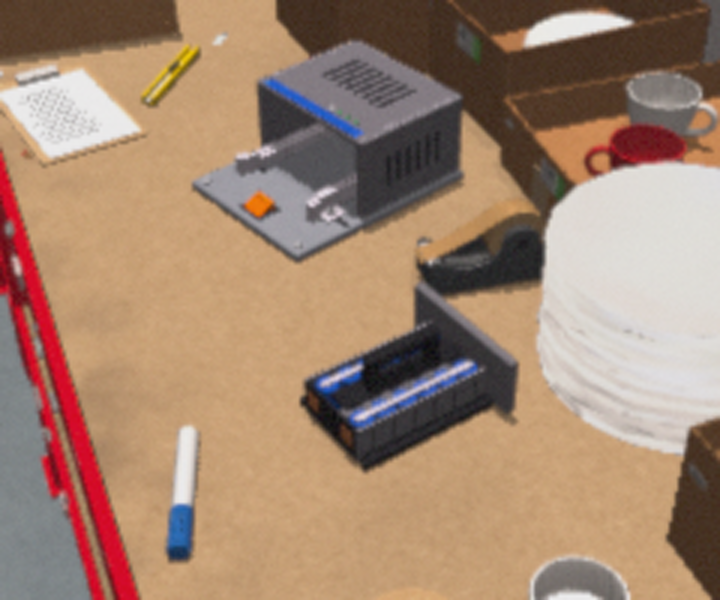

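```bash
python3 - <<'E'
import cv2
t=cv2.imread('pics/top0.png');s=cv2.imread('pics/side0.png')
def c(im,x,y,w,h,f,n):
    a=cv2.resize(im[y:y+h,x:x+w],None,fx=f,fy=f,interpolation=cv2.INTER_CUBIC)
    for i in range(0,w,10): cv2.putText(a,str(x+i),(i*f,8),0,.3,(0,255,255),1); cv2.line(a,(i*f,10),(i*f,14),(0,255,255),1)
    for i in range(0,h,10): cv2.putText(a,str(y+i),(0,i*f+4),0,.3,(0,255,255),1)
    cv2.imwrite(n,a)
c(t,178,115,95,100,6,'pics/td.png'); c(t,300,145,70,75,8,'pics/tt.png')
c(s,258,105,105,85,7,'pics/sd.png'); c(s,290,185,95,75,8,'pics/st.png')
E
```

```text
(no output)
```

View pics/td.png

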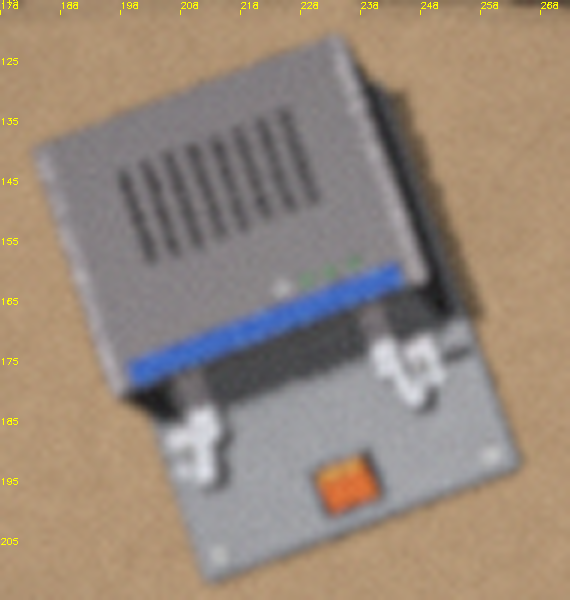

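View pics/tt.png

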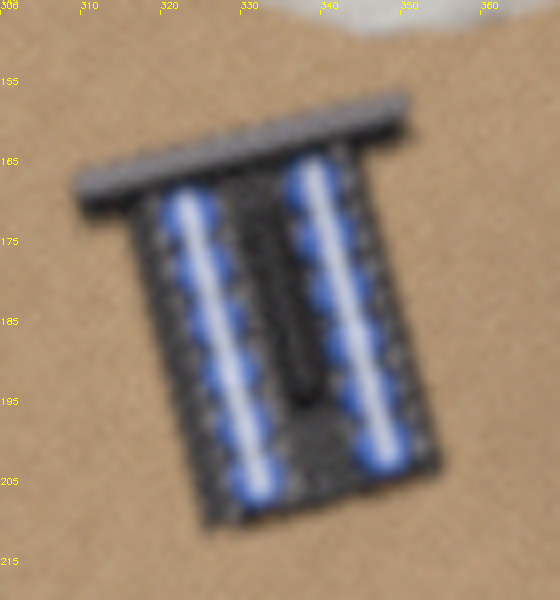

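View pics/sd.png

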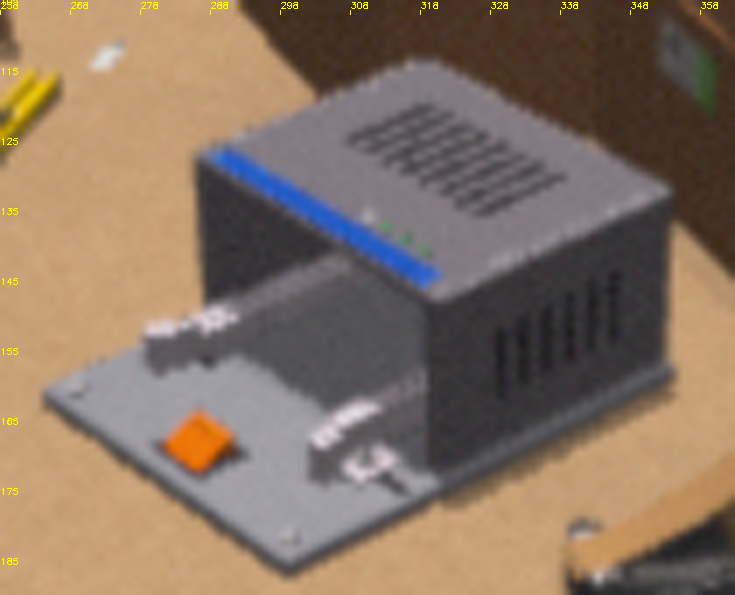

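View pics/st.png

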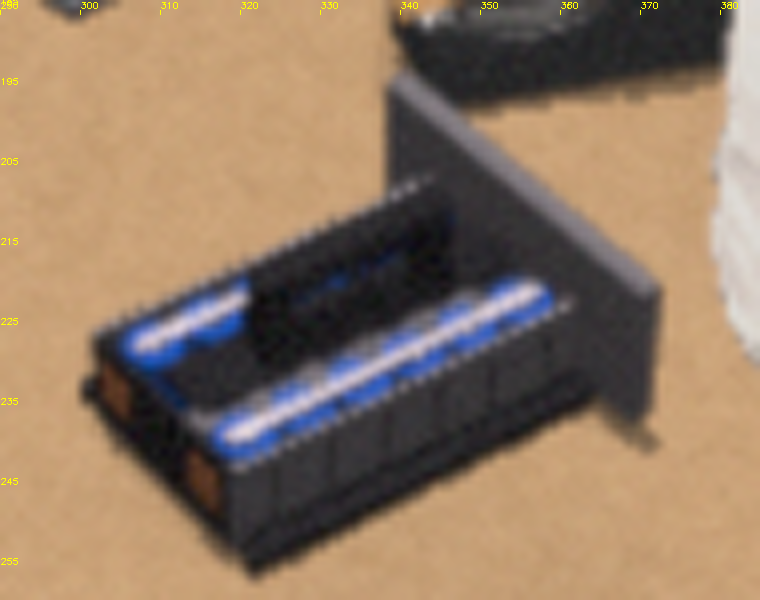

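```bash
cat > fit.py <<'E'
from h import *
from scipy.optimize import least_squares
def full(c,o,f): return (np.array(c,float)+.5)/f-.5+o
def pose(v): 
    c,s=np.cos(v[2]),np.sin(v[2]); return np.array([[c,-s,0],[s,c,0],[0,0,1]]),np.array([v[0],v[1],v[3] if len(v)>3 else 0])
def fit(obs,v0):
    def res(v):
        R,t=pose(v); return np.concatenate([(proj(p,R@np.array(X)/1000.+t)[0]-u) for p,X,u in obs])
    r=least_squares(res,v0,loss='soft_l1'); return r.x,r.fun.reshape(-1,2)
E
python3 - <<'E'
from fit import *
T=snapshot("top");S=snapshot("side")
import pickle; pickle.dump({n:{k:v for k,v in p.items()} for n,p in(("top",T),("side",S))},open("cams.pkl","wb"))
t=lambda c:full(c,(178,115),6); s=lambda c:full(c,(258,105),7)
ob=[(T,(-45,87,10),t((208,583))),(T,(-45,-87,10),t((522,463))),(T,(41,82,96),t((118,395))),(T,(41,-82,96),t((428,280))),
(S,(-45,-87,10),s((290,562))),(S,(-45,87,10),s((45,395))),(S,(41,82,96),s((197,153))),(S,(41,-82,96),s((430,298)))]
v,r=fit(ob,[.5,.2,.3]);print("dock both",v[:2],np.degrees(v[2]));print(np.round(r,1).tolist())
for q in(ob[:4],ob[4:]):
    w,r=fit(q,v);print(w[:2],np.degrees(w[2]),np.round(r,1).tolist())
np.save("dock.npy",v)
t=lambda c:full(c,(300,145),8); s=lambda c:full(c,(290,185),8)
ob=[(T,(-70,-65,59),t((73,178))),(T,(-70,65,59),t((405,92))),(T,(-60,65,59),t((410,112))),(T,(-60,-65,59),t((80,200))),(T,(69,-48,5),t((205,525))),(T,(69,48,5),t((440,465))),(T,(36,0,68),t((310,400))),
(S,(70,38,38),s((235,468))),(S,(70,-38,38),s((95,340))),(S,(-70,65,59),s((660,287))),(S,(-65,-65,59),s((395,73))),(S,(-60,65,3),s((638,422)))]
v,r=fit(ob,[.5,-.1,3.3]);print("tray both",v[:2],np.degrees(v[2]));print(np.round(r,1).tolist())
for q in(ob[:7],ob[7:]):
    w,r=fit(q,v);print(w[:2],np.degrees(w[2]),np.round(r,1).tolist())
np.save("tray.npy",v)
E
```

```text
dock both [0.55638145 0.17126074] 20.226604652310098
[[-0.5, -0.2], [0.3, -0.1], [-0.8, -0.1], [0.6, -0.7], [-0.2, 0.6], [-0.9, -0.8], [-1.0, 0.2], [1.2, 0.8]]
[0.55562767 0.17097101] 20.35658762471969 [[-0.3, 0.1], [0.4, 0.1], [-0.7, 0.3], [0.6, -0.5]]
[0.55789123 0.17270795] 19.80868113757748 [[-0.1, 0.2], [-0.4, -1.3], [-0.4, -0.1], [1.4, 0.6]]
tray both [ 0.56196726 -0.14054926] 194.34709798003868
[[-0.7, -1.0], [-0.1, -1.1], [0.2, -0.4], [-0.7, -0.5], [0.1, 1.0], [0.9, 0.5], [0.3, -0.5], [-0.3, 0.8], [-0.7, -1.0], [0.9, -0.4], [-0.4, 0.2], [-1.0, 1.4]]
[ 0.56083384 -0.14041082] 194.05752250819197 [[-0.6, -0.7], [0.0, -0.6], [0.3, 0.0], [-0.7, -0.3], [-0.1, 1.3], [0.8, 1.0], [0.2, -0.1]]
[ 0.56305584 -0.1401767 ] 194.61677527305756 [[0.2, 0.6], [-0.3, -1.1], [1.2, -0.8], [-0.2, -0.0], [-0.6, 1.1]]
```

```bash
cat > ov.py <<'E'
from fit import *
import pickle
C=pickle.load(open("cams.pkl","rb"));v=np.load("dock.npy")
def ov(n,img,box,f,polys,out,v=v):
    x,y,w,h=box; a=cv2.resize(img[y:y+h,x:x+w],None,fx=f,fy=f,interpolation=cv2.INTER_CUBIC)
    R,t=pose(v)
    for P,col in polys:
        q=proj(C[n],(np.array(P,float)/1000)@R.T+t); q=(q+.5-np.array([x,y]))*f-.5
        cv2.polylines(a,[np.round(q*8).astype(np.int32)],False,col,1,cv2.LINE_AA,3)
    cv2.imwrite(out,a)
E
python3 - <<'E'
from ov import *
for n,box,v in(("top",(200,155,70,45),np.array([.5556,.1710,np.radians(20.36)])),("side",(270,130,60,50),np.array([.5579,.1727,np.radians(19.81)]))):
    P=[]
    for o,col in((-14,(0,0,255)),(0,(0,255,0)),(14,(255,255,0))):
        for s in(1,-1): P.append(([(0,o+s*50,29),(20,o+s*50,29),(20,o+s*40,29),(60,o+s*40,29)],col))
    P.append(([(-12.5,13,20),(-12.5,-13,20),(-35,-13,20),(-35,13,20)],(255,0,255)))
    P.append(([(41,-82,10),(41,82,10)],(255,0,255)))
    img=C[n]["image"]
    ov(n,img,box,11,P,f"pics/ov_{n}.png",v)
    ov(n,img,box,11,[],f"pics/raw_{n}.png",v)
E
```

```text
(no output)
```

View pics/ov_top.png

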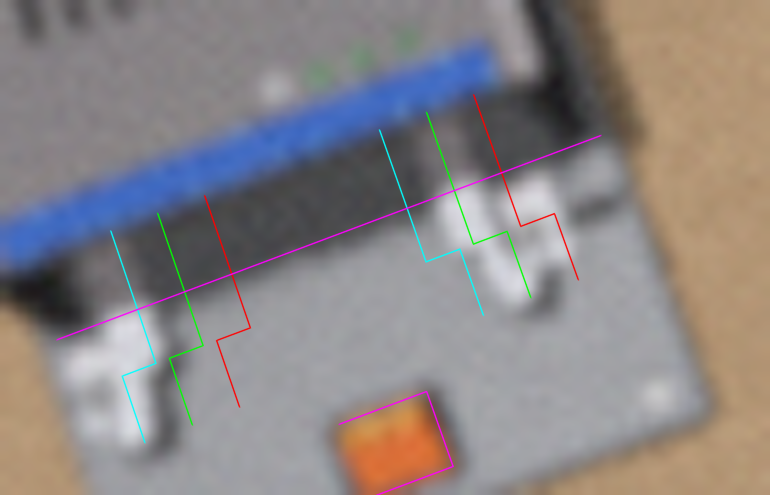

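View pics/raw_top.png

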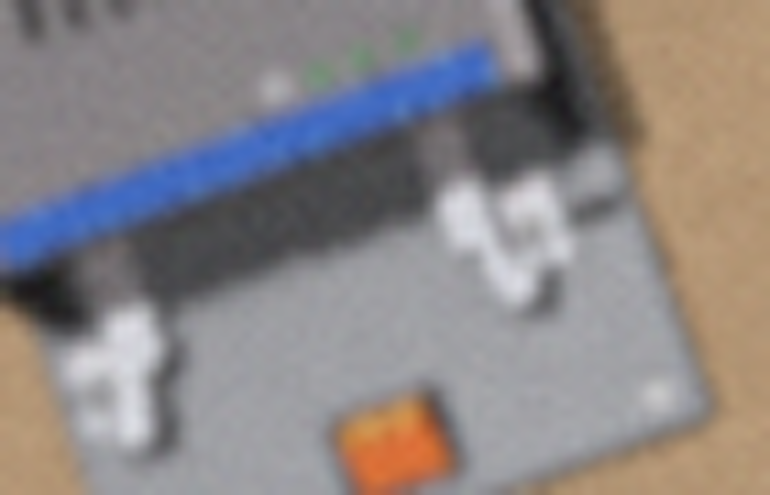

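View pics/ov_side.png

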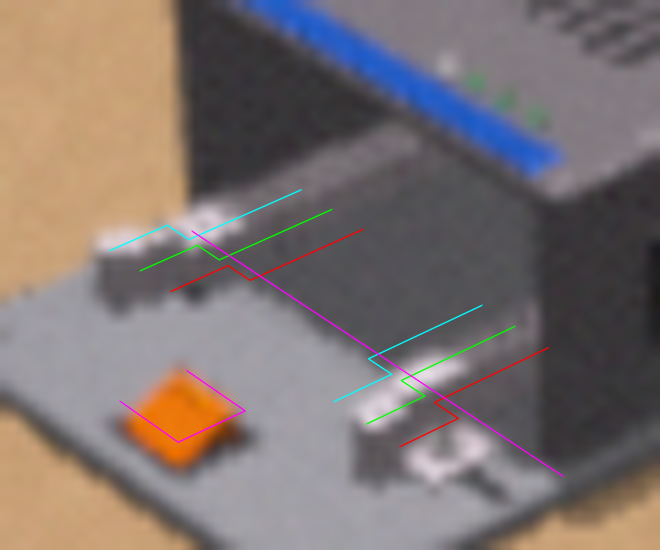

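View pics/raw_side.png

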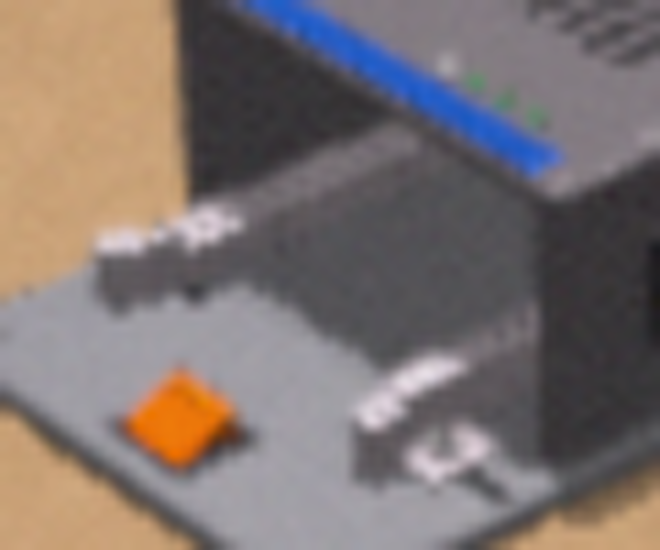

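```bash
python3 - <<'E'
from ov import *
D={"top":((200,155),np.array([.5556,.1710,np.radians(20.36)]),{"L lip inner":(163,340),"L front inner":(156,445),"L front outer":(115,440),"R lip inner far":(440,200),"R lip corner":(455,240),"R front inner":(495,295),"R front outer":(530,300),"Lrail u hood in":(132,280),"Lrail u hood out":(85,290),"Rrail u hood in":(422,140),"Rrail uhood out":(465,140),"catchL":(335,430),"catchR":(440,395),"catchRf":(457,465)}),
"side":((270,130),np.array([.5579,.1727,np.radians(19.81)]),{"L front outer":(97,238),"L front inner":(125,250),"R front outer":(358,408),"R front inner?":(385,425),"Rlip":(400,375)})}
for n,(o,v,pts) in D.items():
    R,t=pose(v)
    for k,c in pts.items():
        px=full(c,o,11)
        for z in (.029,.020) :
            print(n,k,z,np.round(1000*(R.T@(atz(C[n],px,z)-t))[:2],1))
E
```

```text
top L lip inner 0.029 [25.3 49.9]
top L lip inner 0.02 [27.5 51.6]
top L front inner 0.029 [-1.8 61.2]
top L front inner 0.02 [ 0.2 63. ]
top L front outer 0.029 [ 3.6 71.5]
top L front outer 0.02 [ 5.6 73.4]
top R lip inner far 0.029 [ 34.9 -35.5]
top R lip inner far 0.02 [ 37.2 -34.4]
top R lip corner 0.029 [ 22.7 -35.7]
top R lip corner 0.02 [ 24.9 -34.6]
top R front inner 0.029 [  4.1 -41. ]
top R front inner 0.02 [  6.2 -40. ]
top R front outer 0.029 [ -0.7 -49.6]
top R front outer 0.02 [  1.3 -48.7]
top Lrail u hood in 0.029 [44.5 52.7]
top Lrail u hood in 0.02 [46.8 54.4]
top Lrail u hood out 0.029 [46.5 66. ]
top Lrail u hood out 0.02 [48.9 67.8]
top Rrail u hood in 0.029 [ 52.8 -36.3]
top Rrail u hood in 0.02 [ 55.2 -35.3]
top Rrail uhood out 0.029 [ 48.5 -47.6]
top Rrail uhood out 0.02 [ 50.8 -46.6]
top catchL 0.029 [-15.6  13.1]
top catchL 0.02 [-13.8  14.5]
top catchR 0.029 [-16.8 -17.5]
top catchR 0.02 [-15.  -16.3]
top catchRf 0.029 [-36.9 -15.4]
top catchRf 0.02 [-35.2 -14.2]
side L front outer 0.029 [ 1.2 71.3]
side L front outer 0.02 [ 9.3 83.4]
side L front inner 0.029 [ 3.3 61.1]
side L front inner 0.02 [11.4 73. ]
side R front outer 0.029 [  3.  -42.9]
side R front outer 0.02 [ 11.1 -32.3]
side R front inner? 0.029 [  3.4 -53.8]
side R front inner? 0.02 [ 11.5 -43.4]
side Rlip 0.029 [ 21.4 -38. ]
side Rlip 0.02 [ 29.7 -27.4]
```

```bash
python3 -m inch '[{"x":0.0185,"y":-0.0354,"z":-0.004,"az":1.65},{"x":0.0185,"y":-0.0354,"z":-0.004,"az":1.65},{"x":0.0185,"y":-0.0354,"z":-0.004,"az":1.65},{"x":0.0185,"y":-0.0354,"z":-0.004,"az":1.65},{"x":0.0185,"y":-0.0354,"z":-0.004,"az":1.65}]' 1 60
```

```text
schema error: expected keys x, y, z, ax, ay, az
```

```bash
python3 -m inch '[{"x":0.0185,"y":-0.0354,"z":-0.004,"az":1.65},{"x":0.0185,"y":-0.0354,"z":-0.004,"az":1.65},{"x":0.0185,"y":-0.0354,"z":-0.004,"az":1.65},{"x":0.0185,"y":-0.0354,"z":-0.004,"az":1.65},{"x":0.0185,"y":-0.0354,"z":-0.004,"az":1.65}]'
```

```text
schema error: expected keys x, y, z, ax, ay, az
```

```bash
python3 -m inch '[{"x":0.0185,"y":-0.0354,"z":-0.004,"az":1.65},{"x":0.0185,"y":-0.0354,"z":-0.004,"az":1.65},{"x":0.0185,"y":-0.0354,"z":-0.004,"az":1.65},{"x":0.0185,"y":-0.0354,"z":-0.004,"az":1.65},{"x":0.0185,"y":-0.0354,"z":-0.004,"az":1.65}]'
```

```text
schema error: expected keys x, y, z, ax, ay, az
```

```bash
python3 -m inch '[{"x":0.0185,"y":-0.0354,"z":-0.004,"az":1.65},{"x":0.0185,"y":-0.0354,"z":-0.004,"az":1.65},{"x":0.0185,"y":-0.0354,"z":-0.004,"az":1.65},{"x":0.0185,"y":-0.0354,"z":-0.004,"az":1.65},{"x":0.0,"y":0.0,"z":0.0,"az":1.65}]'
python3 - <<'E'
from h import *
s=state();print(s["clock"],s["position"],np.round(s["ee_rot"],3).tolist(),np.round(s["joint_pos"],1),s["contact_force"],s["grip_width"])
R=np.array(s["ee_rot"]);print("psi",np.degrees(np.arctan2(R[1,1],R[0,1])))
E
```

```text
1.3 [0.19262323 0.56826813 0.23129149] [[0.0, 0.321, 0.947], [0.0, 0.947, -0.321], [-1.0, 0.0, -0.0]] [ 68.    5.2  70.5   0.  104.3  -3.2] [ 0.29061244 -0.20424287  0.85683687] 0.9981042569883767
psi 71.2749164131866schema error: expected keys x, y, z, ax, ay, az
```

```bash
python3 -m inch '[{"x":0.0185,"y":-0.0354,"z":-0.004,"ax":0,"ay":0,"az":1.65},{"x":0.0185,"y":-0.0354,"z":-0.004,"ax":0,"ay":0,"az":1.65},{"x":0.0185,"y":-0.0354,"z":-0.004,"ax":0,"ay":0,"az":1.65},{"x":0.0185,"y":-0.0354,"z":-0.004,"ax":0,"ay":0,"az":1.65},{"x":0.0185,"y":-0.0354,"z":-0.004,"ax":0,"ay":0,"az":1.65}]' 1 60
```

```text
clock: 1.72
position: [0.2855, 0.3897, 0.2111]
ee_rot: [[0.0, 0.18, 0.984], [0.0, 0.984, -0.18], [-1.0, 0.0, 0.0]]
contact_force: [1.1, 0.2, 0.4]
grip_width: 1.001
```

```bash
python3 -m inch '[{"x":0.0185,"y":-0.0354,"z":-0.004,"ax":0,"ay":0,"az":1.65},{"x":0.0185,"y":-0.0354,"z":-0.004,"ax":0,"ay":0,"az":1.65},{"x":0.0185,"y":-0.0354,"z":-0.004,"ax":0,"ay":0,"az":1.65},{"x":0.0185,"y":-0.0354,"z":-0.004,"ax":0,"ay":0,"az":1.65},{"x":0.0185,"y":-0.0354,"z":-0.004,"ax":0,"ay":0,"az":1.65}]'
```

```text
clock: 2.13
position: [0.378, 0.2125, 0.1914]
ee_rot: [[0.001, 0.037, 0.999], [0.0, 0.999, -0.037], [-1.0, 0.0, 0.001]]
contact_force: [1.5, 0.5, 0.1]
grip_width: 1.001
```

```bash
python3 -m inch '[{"x":0.0185,"y":-0.0354,"z":-0.004,"ax":0,"ay":0,"az":1.65},{"x":0.0185,"y":-0.0354,"z":-0.004,"ax":0,"ay":0,"az":1.65},{"x":0.0185,"y":-0.0354,"z":-0.004,"ax":0,"ay":0,"az":1.65},{"x":0.0185,"y":-0.0354,"z":-0.004,"ax":0,"ay":0,"az":1.65},{"x":0.0185,"y":-0.0354,"z":-0.004,"ax":0,"ay":0,"az":1.65}]'
```

```text
clock: 2.55
position: [0.4706, 0.0352, 0.1714]
ee_rot: [[0.001, -0.106, 0.994], [0.0, 0.994, 0.106], [-1.0, -0.0, 0.001]]
contact_force: [1.4, 0.7, 0.3]
grip_width: 1.004
```

```bash
python3 -m inch '[{"x":0.0185,"y":-0.0354,"z":-0.004,"ax":0,"ay":0,"az":1.65},{"x":0.0185,"y":-0.0354,"z":-0.004,"ax":0,"ay":0,"az":1.65},{"x":0.0185,"y":-0.0354,"z":-0.004,"ax":0,"ay":0,"az":1.65},{"x":0.0185,"y":-0.0354,"z":-0.004,"ax":0,"ay":0,"az":1.65},{"x":0.0,"y":0.0,"z":0.0,"ax":0,"ay":0,"az":1.65}]'
python3 - <<'E'
from h import *
s=state();print(s["clock"],s["position"],np.round(s["ee_rot"],3).tolist(),np.round(s["joint_pos"],1),s["contact_force"],s["grip_width"])
R=np.array(s["ee_rot"]);print("psi",np.degrees(np.arctan2(R[1,1],R[0,1])))
E
```

```text
clock: 2.97
position: [0.5452, -0.1103, 0.1526]
ee_rot: [[-0.003, -0.243, 0.97], [-0.002, 0.97, 0.243], [-1.0, -0.001, -0.003]]
contact_force: [-1.0, 0.3, 0.2]
grip_width: 0.998
2.9667 [ 0.54515327 -0.11027008  0.15263357] [[-0.003, -0.243, 0.97], [-0.002, 0.97, 0.243], [-1.0, -0.001, -0.003]] [ -14.8   -1.5   85.3   -0.2   96.3 -118.9] [-1.01782933  0.27548584  0.1638748 ] 0.9977238761950922
psi 104.03977534131926
```

```bash
python3 -m inch '[{"x":0.009,"y":-0.018,"z":-0.010,"ax":0,"ay":0,"az":0},{"x":0.009,"y":-0.018,"z":-0.015,"ax":0,"ay":0,"az":0},{"x":0,"y":0,"z":-0.02,"ax":0,"ay":0,"az":0},{"x":0,"y":0,"z":0,"ax":0,"ay":0,"az":0},{"x":0,"y":0,"z":0,"ax":0,"ay":0,"az":0}]'
python3 - <<'E'
from h import *
for n in("top","side"):
    p=snapshot(n);cv2.imwrite(f"pics/{n}1.png",p["image"])
    x,y=(290,140) if n=="top" else (290,150)
    cv2.imwrite(f"pics/{n}1z.png",cv2.resize(p["image"][y:y+100,x:x+100],None,fx=6,fy=6,interpolation=cv2.INTER_CUBIC))
s=state();print(s["clock"],s["position"],np.round(s["ee_rot"],3).tolist(),np.round(s["joint_pos"],1),s["contact_force"],s["grip_width"])
R=np.array(s["ee_rot"]);print("psi",np.degrees(np.arctan2(R[1,1],R[0,1])))
E
```

```text
clock: 3.38
position: [0.5612, -0.1401, 0.109]
ee_rot: [[-0.003, -0.246, 0.969], [0.001, 0.969, 0.246], [-1.0, 0.002, -0.003]]
contact_force: [0.8, 0.9, -0.1]
grip_width: 1.003
3.4833 [ 0.56241144 -0.14002165  0.11159172] [[0.001, -0.247, 0.969], [-0.0, 0.969, 0.247], [-1.0, -0.001, 0.001]] [ -17.3    2.5   85.4    0.    91.9 -121.7] [ 0.43327645  0.1403444  -0.30002033] 0.9962789286808632
psi 104.30296953981612
```

View pics/top1z.png

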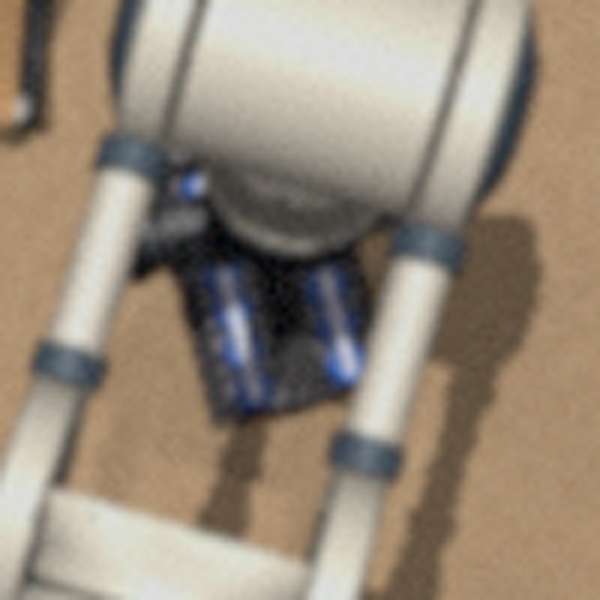

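View pics/side1z.png

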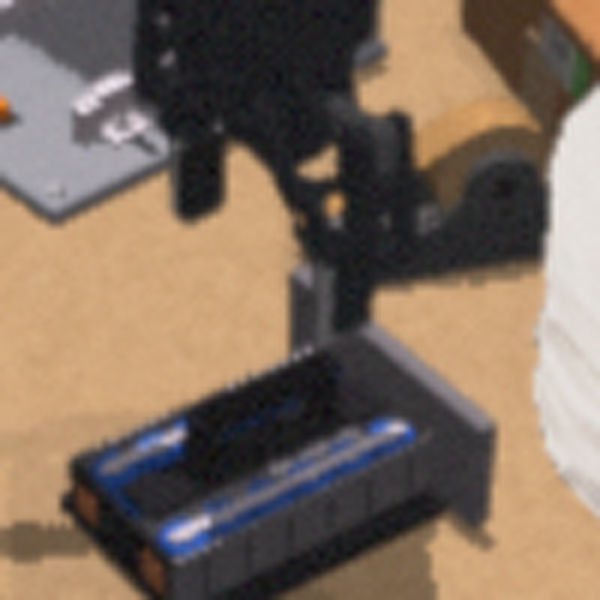

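```bash
python3 -m inch '[{"x":0,"y":0,"z":-0.02,"ax":0,"ay":0,"az":0},{"x":0,"y":0,"z":-0.02,"ax":0,"ay":0,"az":0},{"x":0,"y":0,"z":-0.014,"ax":0,"ay":0,"az":0},{"x":0,"y":0,"z":-0.01,"ax":0,"ay":0,"az":0},{"x":0,"y":0,"z":0,"ax":0,"ay":0,"az":0}]'
```

```text
clock: 3.9
position: [0.5611, -0.1397, 0.0443]
ee_rot: [[-0.003, -0.247, 0.969], [0.001, 0.969, 0.247], [-1.0, 0.002, -0.003]]
contact_force: [0.4, 0.3, -0.4]
grip_width: 0.997
```

```bash
python3 -m inch '[{"x":0,"y":0,"z":0,"ax":0,"ay":0,"az":0},{"x":0,"y":0,"z":0,"ax":0,"ay":0,"az":0},{"x":0,"y":0,"z":0,"ax":0,"ay":0,"az":0},{"x":0,"y":0,"z":0,"ax":0,"ay":0,"az":0},{"x":0,"y":0,"z":0,"ax":0,"ay":0,"az":0}]' -1 70
```

```text
clock: 4.32
position: [0.5625, -0.1405, 0.0472]
ee_rot: [[0.001, -0.247, 0.969], [-0.0, 0.969, 0.247], [-1.0, -0.001, 0.001]]
contact_force: [-0.4, 0.2, 0.5]
grip_width: 0.3
```

```bash
python3 -m inch '[{"x":0,"y":0,"z":0,"ax":0,"ay":0,"az":0},{"x":0,"y":0,"z":0,"ax":0,"ay":0,"az":0},{"x":0,"y":0,"z":0,"ax":0,"ay":0,"az":0}]'
```

```text
clock: 4.57
position: [0.5624, -0.1403, 0.047]
ee_rot: [[0.001, -0.247, 0.969], [-0.0, 0.969, 0.247], [-1.0, -0.0, 0.001]]
contact_force: [-0.9, 0.3, 3.8]
grip_width: 0.147
```

```bash
python3 -m inch '[{"x":0,"y":0,"z":0,"ax":0,"ay":0,"az":0},{"x":0,"y":0,"z":0,"ax":0,"ay":0,"az":0},{"x":0,"y":0,"z":0.008,"ax":0,"ay":0,"az":0},{"x":0,"y":0,"z":0.01,"ax":0,"ay":0,"az":0},{"x":0,"y":0,"z":0,"ax":0,"ay":0,"az":0}]'
```

```text
clock: 4.98
position: [0.5627, -0.1406, 0.0658]
ee_rot: [[0.002, -0.246, 0.969], [-0.001, 0.969, 0.246], [-1.0, -0.001, 0.001]]
contact_force: [0.2, -0.2, -3.5]
grip_width: 0.146
```

```bash
python3 -m inch '[{"x":-0.016,"y":0,"z":0.013,"ax":0,"ay":0,"az":0},{"x":-0.016,"y":0,"z":0.013,"ax":0,"ay":0,"az":0},{"x":-0.016,"y":0,"z":0.013,"ax":0,"ay":0,"az":-3},{"x":-0.016,"y":0,"z":0.013,"ax":0,"ay":0,"az":-5},{"x":-0.016,"y":0.004,"z":0.013,"ax":0,"ay":0,"az":-7}]'
```

```text
clock: 5.4
position: [0.4811, -0.1367, 0.1293]
ee_rot: [[-0.001, 0.017, 1.0], [-0.0, 1.0, -0.017], [-1.0, -0.0, -0.001]]
contact_force: [-0.5, -0.9, -5.1]
grip_width: 0.149
```

```bash
python3 -m inch '[{"x":-0.008,"y":0.009,"z":0,"ax":0,"ay":0,"az":-7},{"x":-0.008,"y":0.01,"z":0,"ax":0,"ay":0,"az":-7},{"x":-0.008,"y":0.01,"z":0,"ax":0,"ay":0,"az":-7},{"x":-0.008,"y":0.01,"z":0,"ax":0,"ay":0,"az":-7},{"x":-0.008,"y":0.01,"z":0,"ax":0,"ay":0,"az":-7}]'
```

```text
clock: 5.82
position: [0.4415, -0.0869, 0.1289]
ee_rot: [[-0.0, 0.589, 0.808], [0.0, 0.808, -0.589], [-1.0, -0.0, -0.0]]
contact_force: [0.4, 0.2, -4.9]
grip_width: 0.143
```

```bash
python3 -m inch '[{"x":0,"y":0.01,"z":0,"ax":0,"ay":0,"az":-7},{"x":0,"y":0.01,"z":0,"ax":0,"ay":0,"az":-7},{"x":0,"y":0.01,"z":0,"ax":0,"ay":0,"az":-7},{"x":0,"y":0.01,"z":0,"ax":0,"ay":0,"az":-7},{"x":0,"y":0.01,"z":0,"ax":0,"ay":0,"az":-7}]'
```

```text
clock: 6.23
position: [0.4419, -0.0369, 0.129]
ee_rot: [[-0.0, 0.946, 0.324], [-0.0, 0.324, -0.946], [-1.0, -0.0, -0.0]]
contact_force: [-0.6, 0.2, -5.3]
grip_width: 0.149
```

```bash
python3 -m inch '[{"x":0,"y":0.01,"z":0,"ax":0,"ay":0,"az":-7},{"x":0,"y":0.01,"z":0,"ax":0,"ay":0,"az":-7},{"x":0,"y":0.01,"z":0,"ax":0,"ay":0,"az":-7},{"x":0,"y":0.01,"z":0,"ax":0,"ay":0,"az":-7},{"x":0,"y":0.01,"z":0,"ax":0,"ay":0,"az":-7}]'
```

```text
clock: 6.65
position: [0.4419, 0.0131, 0.1289]
ee_rot: [[-0.001, 0.961, -0.277], [-0.0, -0.277, -0.961], [-1.0, -0.0, 0.0]]
contact_force: [0.2, 0.1, -5.2]
grip_width: 0.144
```

```bash
python3 -m inch '[{"x":0,"y":0.01,"z":0,"ax":0,"ay":0,"az":-7},{"x":0,"y":0.01,"z":0,"ax":0,"ay":0,"az":-7},{"x":0,"y":0.01,"z":0,"ax":0,"ay":0,"az":-7},{"x":0,"y":0.01,"z":0,"ax":0,"ay":0,"az":-7},{"x":0,"y":0.01,"z":0,"ax":0,"ay":0,"az":-7}]'
python3 - <<'E'
from h import *
for n in("top","side"):
    p=snapshot(n);cv2.imwrite(f"pics/{n}2.png",p["image"])
s=state();print(s["clock"],s["position"],np.round(s["ee_rot"],3).tolist(),np.round(s["joint_pos"],1),s["contact_force"],s["torque"],s["grip_width"])
R=np.array(s["ee_rot"]);print("psi",np.degrees(np.arctan2(R[1,1],R[0,1])))
E
```

```text
clock: 7.07
position: [0.4419, 0.0631, 0.129]
ee_rot: [[-0.0, 0.628, -0.778], [-0.0, -0.778, -0.628], [-1.0, -0.0, 0.0]]
contact_force: [0.7, 0.5, -3.6]
grip_width: 0.144
7.1667 [0.44189839 0.06363911 0.12896816] [[-0.0, 0.633, -0.774], [0.001, -0.774, -0.633], [-1.0, -0.001, 0.0]] [  3.8 -18.8 103.    0.   95.8  54.5] [ 0.28660921 -0.16586262 -3.9296582 ] [-0.01064797 -0.03861268 -0.0087696 ] 0.14587615699441814
psi -50.71152003931745
```

View pics/top2.png

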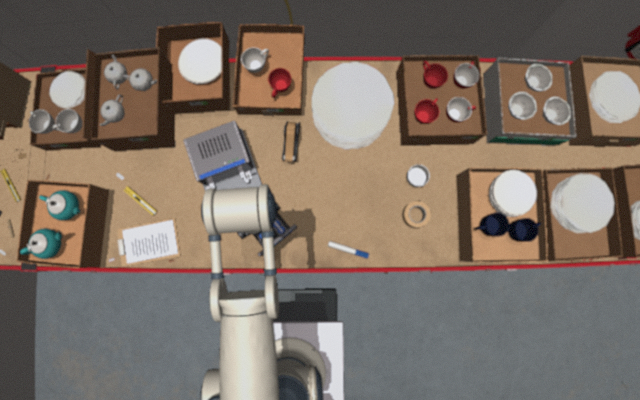

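View pics/side2.png

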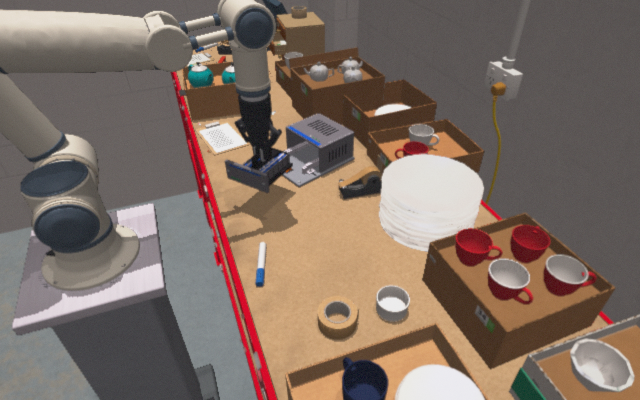

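```bash
python3 -m inch '[{"x":0.007,"y":0.017,"z":0,"ax":0,"ay":0,"az":-5},{"x":0.007,"y":0.018,"z":0,"ax":0,"ay":0,"az":-5},{"x":0.007,"y":0.018,"z":0,"ax":0,"ay":0,"az":-4},{"x":0.007,"y":0.018,"z":0,"ax":0,"ay":0,"az":-3},{"x":0.006,"y":0.0165,"z":0,"ax":0,"ay":0,"az":-2}]'
```

```text
clock: 7.58
position: [0.4765, 0.1504, 0.129]
ee_rot: [[-0.0, 0.348, -0.937], [-0.0, -0.937, -0.348], [-1.0, 0.0, 0.0]]
contact_force: [0.0, 0.0, -4.2]
grip_width: 0.144
```

```bash
python3 -m inch '[{"x":0,"y":0,"z":-0.015,"ax":0,"ay":0,"az":0},{"x":0,"y":0,"z":-0.018,"ax":0,"ay":0,"az":0},{"x":0,"y":0,"z":-0.018,"ax":0,"ay":0,"az":0},{"x":0,"y":0,"z":-0.006,"ax":0,"ay":0,"az":0},{"x":0,"y":0,"z":0,"ax":0,"ay":0,"az":0}]'
python3 - <<'E'
from h import *
for n in("top","side"):
    p=snapshot(n);cv2.imwrite(f"pics/{n}3.png",p["image"])
    x,y=(190,140) if n=="top" else (230,120)
    cv2.imwrite(f"pics/{n}3z.png",cv2.resize(p["image"][y:y+100,x:x+130],None,fx=6,fy=6,interpolation=cv2.INTER_CUBIC))
s=state();print(s["clock"],s["position"],np.round(s["ee_rot"],3).tolist(),np.round(s["joint_pos"],1),s["contact_force"],s["torque"],s["grip_width"])
R=np.array(s["ee_rot"]);print("psi",np.degrees(np.arctan2(R[1,1],R[0,1])))
E
```

```text
clock: 8.0
position: [0.4747, 0.1493, 0.0698]
ee_rot: [[-0.005, 0.349, -0.937], [-0.001, -0.937, -0.349], [-1.0, -0.0, 0.005]]
contact_force: [-1.3, -0.0, -5.9]
grip_width: 0.144
8.1 [0.47636614 0.14979695 0.07283223] [[0.0, 0.348, -0.938], [-0.0, -0.938, -0.348], [-1.0, 0.0, -0.0]] [ 13.6  -8.9 100.4  -0.   88.4  83.2] [ 0.39435243  0.32287971 -4.69630138] [-0.00177911 -0.01855575 -0.00418594] 0.14816107712139853
psi -69.65056153436981
```

View pics/top3z.png

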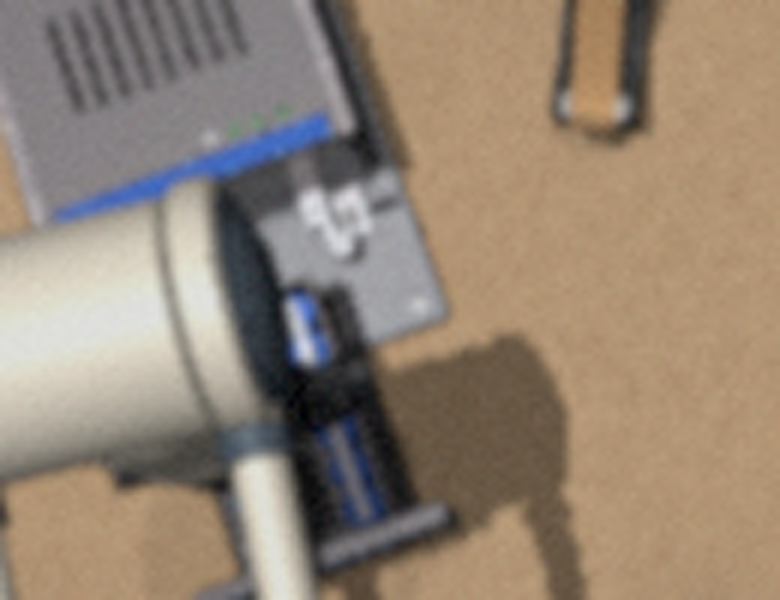

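View pics/side3z.png

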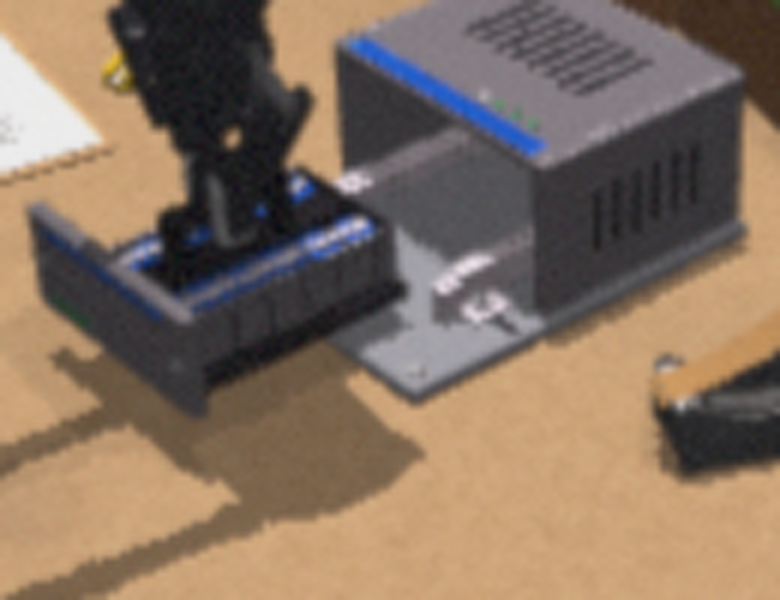

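```bash
python3 - <<'E'
from fit import *
import pickle
C=pickle.load(open("cams.pkl","rb"));T,S=C["top"],C["side"]
t=lambda c:full(c,(190,140),6); s=lambda c:full(c,(230,120),6)
ob=[(T,(-60,-65,59),t((446,502))),(T,(-70,-65,59),t((453,520))),(T,(69,-48,7),t((352,285))),
(S,(-65,-65,59),s((192,315))),(S,(-70,65,59),s((33,205))),(S,(-70,-65,3),s((200,415))),(S,(69,-48,5),s((404,292))),(S,(70,-38,38),s((390,225)))]
z=.0258
def go(ob):
    def res(v):
        R,tt=pose([*v,z]); return np.concatenate([(proj(p,R@np.array(X)/1000.+tt)[0]-u) for p,X,u in ob])
    r=least_squares(res,[.476,.15,.35],loss='soft_l1');print(r.x[:2],np.degrees(r.x[2]),np.round(r.fun.reshape(-1,2),1).tolist());return r.x
for o in(ob,ob[:3],ob[3:]):
    v=go(o)
for dv in([.5556,.1710,np.radians(20.36)],[.5579,.1727,np.radians(19.81)],np.load("dock.npy")):
    R,tt=pose(dv);print(np.round(1000*(R.T@np.array([.4764-tt[0],.1498-tt[1],0])),1))
E
```

```text
[0.47853653 0.14810951] 19.71994018191153 [[-0.2, -0.6], [-0.2, -0.3], [-1.5, -1.4], [-0.6, 1.2], [-1.9, 0.2], [-1.5, 2.1], [0.9, 0.3], [0.8, 0.3]]
[0.4776616  0.14623153] 18.68141536152459 [[0.2, 0.2], [0.1, 0.5], [-0.4, -1.0]]
[0.48012881 0.15184709] 20.568902886592458 [[0.2, 0.3], [-1.7, -0.3], [-0.7, 1.3], [0.9, -0.8], [0.9, -0.7]]
[-81.6   7.7   0. ]
[-84.4   6.1   0. ]
[-82.5   7.5   0. ]
```

```bash
python3 -m inch '[{"x":-0.0005,"y":0.0014,"z":-0.006,"ax":0,"ay":0,"az":0},{"x":0,"y":0,"z":-0.005,"ax":0,"ay":0,"az":0},{"x":0,"y":0,"z":-0.0033,"ax":0,"ay":0,"az":0},{"x":0,"y":0,"z":0,"ax":0,"ay":0,"az":0},{"x":0,"y":0,"z":0,"ax":0,"ay":0,"az":0}]'; python3 -c "
from h import *
s=state();print(s['position'],np.round(s['contact_force'],1),np.round(s['torque'],2))"
```

```text
clock: 8.52
position: [0.4758, 0.1516, 0.0583]
ee_rot: [[0.001, 0.347, -0.938], [0.0, -0.938, -0.347], [-1.0, 0.0, -0.001]]
contact_force: [-0.2, 0.7, -2.5]
grip_width: 0.148
[0.47584871 0.15163895 0.05833667] [-0.2  0.7 -2.5] [ 0.07 -0.13 -0.04]
```

```bash
python3 -m inch '[{"x":0.0038,"y":0.0014,"z":0,"ax":0,"ay":0,"az":0},{"x":0.0038,"y":0.0014,"z":0,"ax":0,"ay":0,"az":0},{"x":0.0038,"y":0.0014,"z":0,"ax":0,"ay":0,"az":0},{"x":0.0038,"y":0.0014,"z":0,"ax":0,"ay":0,"az":0},{"x":0,"y":0,"z":0,"ax":0,"ay":0,"az":0}]'; python3 -c "
from h import *
s=state();print(s['position'],np.round(s['contact_force'],1),np.round(s['torque'],2))"
```

```text
clock: 8.93
position: [0.4917, 0.1575, 0.0581]
ee_rot: [[0.001, 0.347, -0.938], [0.0, -0.938, -0.347], [-1.0, 0.0, -0.001]]
contact_force: [0.6, 0.0, -2.6]
grip_width: 0.146
[0.49173825 0.1574868  0.05809533] [ 0.6  0.  -2.6] [ 0.06 -0.21  0.01]
```

```bash
python3 -m inch '[{"x":0.0028,"y":0.001,"z":0,"ax":0,"ay":0,"az":0},{"x":0.0028,"y":0.001,"z":0,"ax":0,"ay":0,"az":0},{"x":0.0028,"y":0.001,"z":0,"ax":0,"ay":0,"az":0},{"x":0.0028,"y":0.0011,"z":0,"ax":0,"ay":0,"az":0},{"x":0,"y":0,"z":0,"ax":0,"ay":0,"az":0}]'; python3 - <<'E'
from h import *
s=state();print(s['position'],np.round(s['contact_force'],1),np.round(s['torque'],2))
for n in("top","side"):
    p=snapshot(n)
    x,y=(190,120) if n=="top" else (240,110)
    cv2.imwrite(f"pics/{n}4z.png",cv2.resize(p["image"][y:y+90,x:x+120],None,fx=6,fy=6,interpolation=cv2.INTER_CUBIC))
E
```

```text
clock: 9.35
position: [0.5026, 0.1615, 0.058]
ee_rot: [[0.0, 0.347, -0.938], [0.0, -0.938, -0.347], [-1.0, -0.0, -0.0]]
contact_force: [0.5, 1.1, -2.6]
grip_width: 0.147
[0.50256104 0.1614584  0.05799529] [ 0.5  1.1 -2.6] [ 0.05 -0.19  0.  ]
```

View pics/side4z.png

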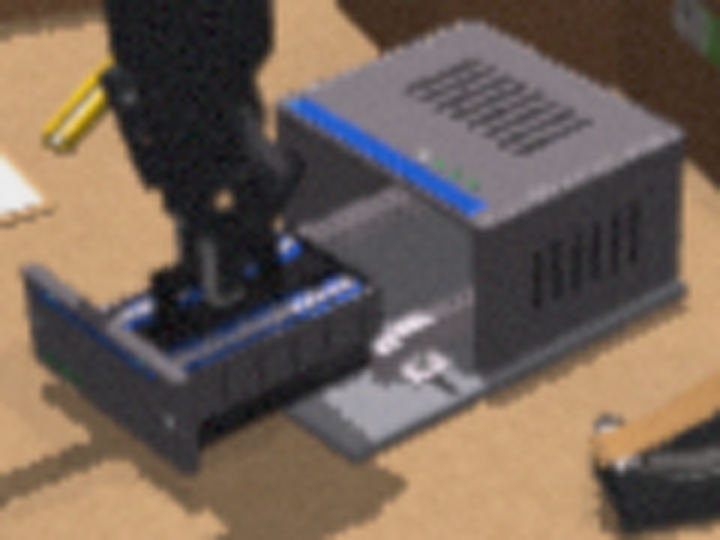

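View pics/top4z.png

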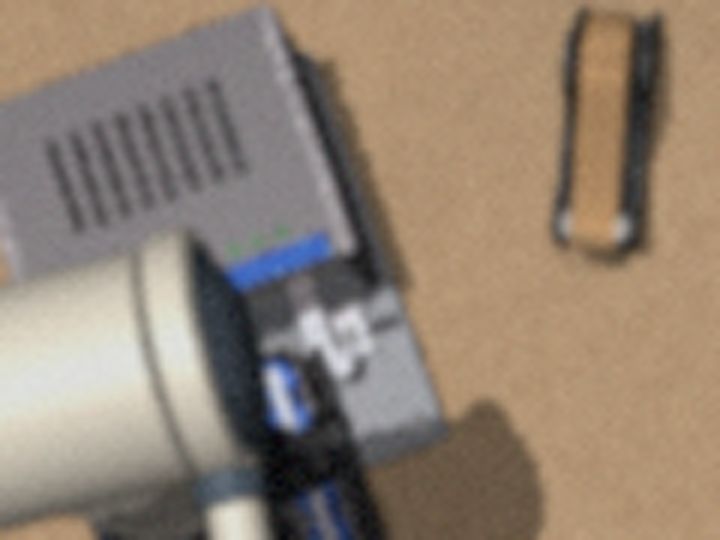

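```bash
python3 -m inch '[{"x":0.0028,"y":0.001,"z":0,"ax":0,"ay":0,"az":0},{"x":0.0028,"y":0.001,"z":0,"ax":0,"ay":0,"az":0},{"x":0.0028,"y":0.001,"z":0,"ax":0,"ay":0,"az":0},{"x":0,"y":0,"z":0,"ax":0,"ay":0,"az":0}]'; python3 - <<'E'
from h import *
s=state();print(s['position'],np.round(s['contact_force'],1),np.round(s['torque'],2))
E
```

```text
clock: 9.78
position: [0.5109, 0.1644, 0.058]
ee_rot: [[0.0, 0.347, -0.938], [0.0, -0.938, -0.347], [-1.0, 0.0, -0.0]]
contact_force: [-0.1, -0.1, -2.4]
grip_width: 0.144
[0.51090893 0.16441764 0.0579698 ] [-0.1 -0.1 -2.4] [ 0.02 -0.14 -0.03]
```

```bash
python3 -m inch '[{"x":0.0028,"y":0.001,"z":0,"ax":0,"ay":0,"az":0},{"x":0.0028,"y":0.001,"z":0,"ax":0,"ay":0,"az":0},{"x":0.0028,"y":0.0011,"z":0,"ax":0,"ay":0,"az":0},{"x":0,"y":0,"z":0,"ax":0,"ay":0,"az":0}]'; python3 - <<'E'
from h import *
s=state();print(s['position'],np.round(s['contact_force'],1),np.round(s['torque'],2))
p=snapshot("side")
x,y=(240,110)
cv2.imwrite(f"pics/side5z.png",cv2.resize(p["image"][y:y+90,x:x+120],None,fx=6,fy=6,interpolation=cv2.INTER_CUBIC))
E
```

```text
clock: 10.12
position: [0.5194, 0.1676, 0.058]
ee_rot: [[0.0, 0.347, -0.938], [0.0, -0.938, -0.347], [-1.0, 0.0, -0.001]]
contact_force: [0.2, 0.3, -2.1]
grip_width: 0.145
[0.5193929  0.16755864 0.05798542] [ 0.2  0.3 -2.1] [ 0.04 -0.26  0.02]
```

View pics/side5z.png

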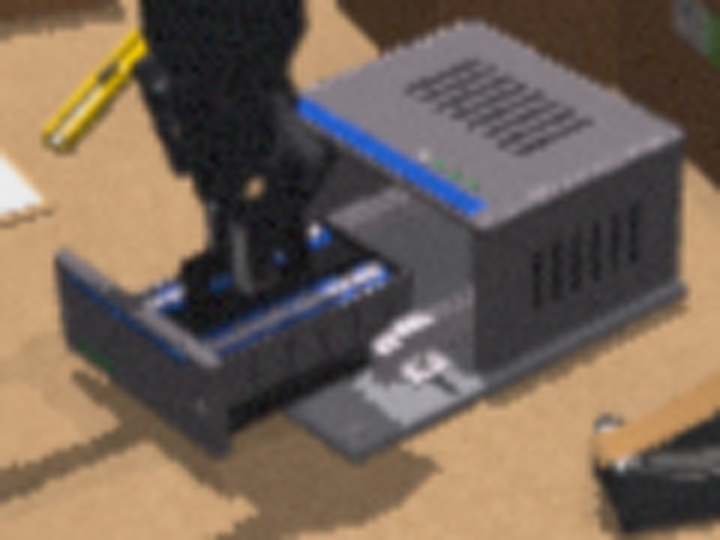

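```bash
python3 -m inch '[{"x":0.0038,"y":0.0014,"z":0,"ax":0,"ay":0,"az":0},{"x":0.0038,"y":0.0014,"z":0,"ax":0,"ay":0,"az":0},{"x":0.0038,"y":0.0014,"z":0,"ax":0,"ay":0,"az":0},{"x":0.0038,"y":0.0014,"z":0,"ax":0,"ay":0,"az":0},{"x":0,"y":0,"z":0,"ax":0,"ay":0,"az":0}]'; python3 - <<'E'
from h import *
s=state();print(s['position'],np.round(s['contact_force'],1),np.round(s['torque'],2))
E
```

```text
clock: 10.58
position: [0.5348, 0.1733, 0.058]
ee_rot: [[0.001, 0.347, -0.938], [0.0, -0.938, -0.347], [-1.0, -0.0, -0.001]]
contact_force: [0.8, 0.4, -3.5]
grip_width: 0.145
[0.53482966 0.17325074 0.05798894] [ 0.8  0.4 -3.5] [ 0.11 -0.16 -0.03]
```

```bash
python3 -m inch '[{"x":0.0038,"y":0.0014,"z":0,"ax":0,"ay":0,"az":0},{"x":0.0038,"y":0.0014,"z":0,"ax":0,"ay":0,"az":0},{"x":0.0038,"y":0.0014,"z":0,"ax":0,"ay":0,"az":0},{"x":0.0038,"y":0.0014,"z":0,"ax":0,"ay":0,"az":0},{"x":0,"y":0,"z":0,"ax":0,"ay":0,"az":0}]'; python3 - <<'E'
from h import *
s=state();print(s['position'],np.round(s['contact_force'],1),np.round(s['torque'],2))
E
```

```text
clock: 11.0
position: [0.55, 0.1789, 0.058]
ee_rot: [[0.001, 0.347, -0.938], [0.0, -0.938, -0.347], [-1.0, -0.0, -0.001]]
contact_force: [-0.6, 0.9, -3.1]
grip_width: 0.15
[0.55000839 0.1788768  0.05799276] [-0.6  0.9 -3.1] [-0.   -0.12 -0.  ]
```

```bash
python3 -m inch '[{"x":0.0038,"y":0.0014,"z":0,"ax":0,"ay":0,"az":0},{"x":0.0038,"y":0.0014,"z":0,"ax":0,"ay":0,"az":0},{"x":0.0038,"y":0.0014,"z":0,"ax":0,"ay":0,"az":0},{"x":0,"y":0,"z":0,"ax":0,"ay":0,"az":0}]'; python3 - <<'E'
from h import *
s=state();print(s['position'],np.round(s['contact_force'],1),np.round(s['torque'],2))
p=snapshot("side")
x,y=(240,110)
cv2.imwrite(f"pics/side6z.png",cv2.resize(p["image"][y:y+90,x:x+120],None,fx=6,fy=6,interpolation=cv2.INTER_CUBIC))
E
```

```text
clock: 11.33
position: [0.5614, 0.183, 0.0581]
ee_rot: [[0.001, 0.347, -0.938], [0.0, -0.938, -0.347], [-1.0, 0.0, -0.001]]
contact_force: [0.4, 0.4, -2.4]
grip_width: 0.146
[0.56142886 0.18302097 0.05805158] [ 0.4  0.4 -2.4] [ 0.03 -0.1   0.  ]
```

View pics/side6z.png

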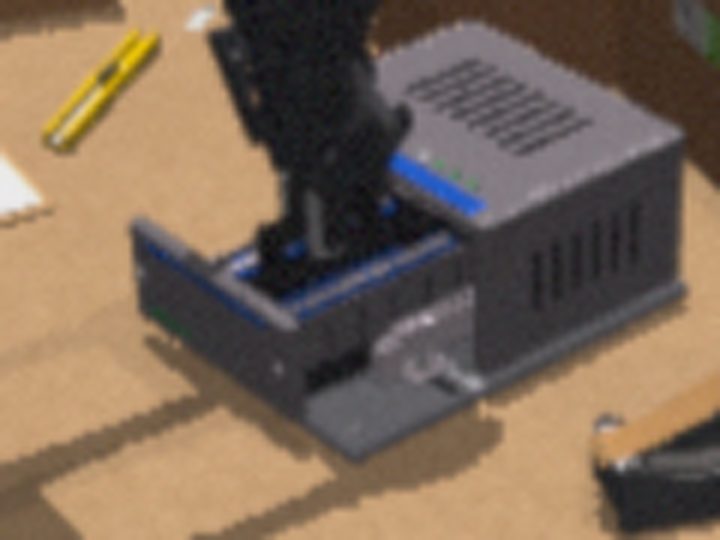

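```bash
python3 -m inch '[{"x":0,"y":0,"z":-0.0005,"ax":0,"ay":0,"az":0},{"x":0,"y":0,"z":0,"ax":0,"ay":0,"az":0},{"x":0,"y":0,"z":0,"ax":0,"ay":0,"az":0},{"x":0,"y":0,"z":0,"ax":0,"ay":0,"az":0},{"x":0,"y":0,"z":0,"ax":0,"ay":0,"az":0}]' -0.2
```

```text
clock: 11.8
position: [0.5607, 0.1828, 0.0578]
ee_rot: [[0.001, 0.347, -0.938], [0.0, -0.938, -0.347], [-1.0, 0.0, -0.001]]
contact_force: [1.0, 0.2, 0.3]
grip_width: 0.402
```

```bash
python3 -m inch '[{"x":0,"y":0,"z":0.01,"ax":0,"ay":0,"az":0},{"x":0,"y":0,"z":0.02,"ax":0,"ay":0,"az":0},{"x":0,"y":0,"z":0.02,"ax":0,"ay":0,"az":0},{"x":0,"y":0,"z":0,"ax":0,"ay":0,"az":0},{"x":0,"y":0,"z":0,"ax":0,"ay":0,"az":0}]'; python3 - <<'E'
from h import *
s=state();print(s['position'],np.round(s['contact_force'],1),np.round(s['torque'],2))
p=snapshot("side")
x,y=(240,110)
cv2.imwrite(f"pics/side7z.png",cv2.resize(p["image"][y:y+90,x:x+120],None,fx=6,fy=6,interpolation=cv2.INTER_CUBIC))
E
```

```text
clock: 12.22
position: [0.5617, 0.183, 0.11]
ee_rot: [[0.004, 0.347, -0.938], [0.001, -0.938, -0.347], [-1.0, 0.0, -0.004]]
contact_force: [0.1, 0.3, -0.5]
grip_width: 0.405
[0.56170924 0.18303808 0.11002548] [ 0.1  0.3 -0.5] [-0.04 -0.02  0.03]
```

View pics/side7z.png

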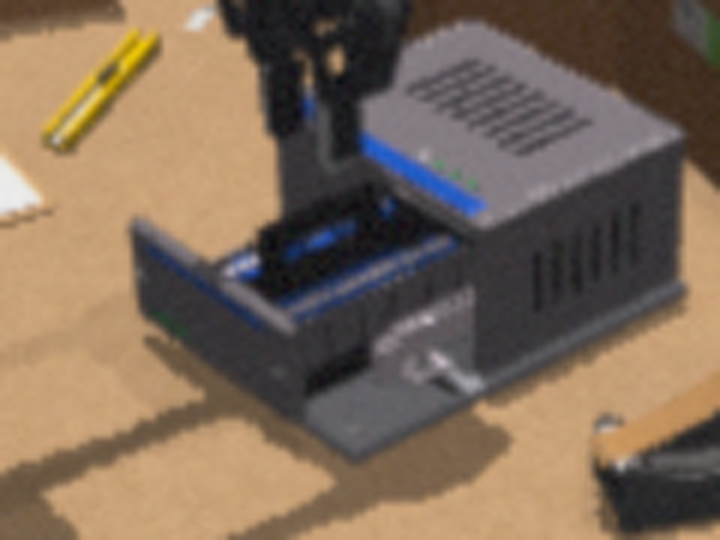

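Released cleanly: the tray stays level between the rails, and its plate top edge runs from (135,225) to (290,325) in the crop. Next I move back behind the plate and close the fingers.

```bash
python3 -m inch '[{"x":-0.0225,"y":-0.0083,"z":0,"ax":0,"ay":0,"az":0},{"x":-0.0225,"y":-0.0083,"z":0,"ax":0,"ay":0,"az":0},{"x":-0.0225,"y":-0.0083,"z":0,"ax":0,"ay":0,"az":0},{"x":-0.0225,"y":-0.0083,"z":0,"ax":0,"ay":0,"az":0},{"x":-0.0135,"y":-0.005,"z":0,"ax":0,"ay":0,"az":0}]' -1 60
```

```text
clock: 12.68
position: [0.4547, 0.1438, 0.1059]
ee_rot: [[-0.003, 0.347, -0.938], [-0.001, -0.938, -0.347], [-1.0, -0.0, 0.003]]
contact_force: [1.0, -1.1, 0.7]
grip_width: 0.002
```

```bash
python3 -m inch '[{"x":0,"y":0,"z":-0.02,"ax":0,"ay":0,"az":0},{"x":0,"y":0,"z":-0.02,"ax":0,"ay":0,"az":0},{"x":0,"y":0,"z":-0.02,"ax":0,"ay":0,"az":0},{"x":0,"y":0,"z":-0.014,"ax":0,"ay":0,"az":0},{"x":0,"y":0,"z":0,"ax":0,"ay":0,"az":0}]'; python3 - <<'E'
from h import *
for n in("top","side"):
    p=snapshot(n)
    x,y=(190,120) if n=="top" else (240,110)
    cv2.imwrite(f"pics/{n}8z.png",cv2.resize(p["image"][y:y+90,x:x+120],None,fx=6,fy=6,interpolation=cv2.INTER_CUBIC))
s=state();print(s['clock'],s['position'],s['grip_width'],np.round(s['contact_force'],1),np.round(s['torque'],2))
E
```

```text
clock: 13.1
position: [0.454, 0.1438, 0.0286]
ee_rot: [[-0.008, 0.347, -0.938], [-0.002, -0.938, -0.347], [-1.0, -0.001, 0.008]]
contact_force: [-0.5, 0.2, -1.0]
grip_width: 0.001
13.2 [0.45624293 0.14433837 0.03245716] 0.0022854889037556723 [ 1.1  0.3 -0.2] [-0.03  0.04  0.07]
```

View pics/side8z.png

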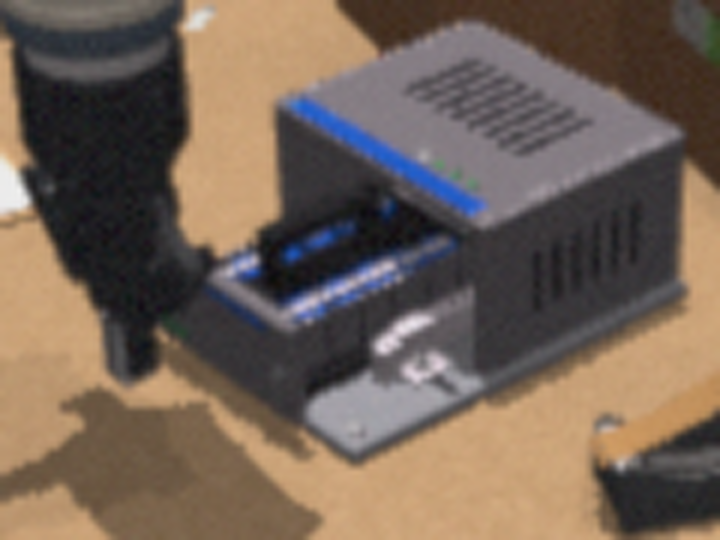

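View pics/top8z.png

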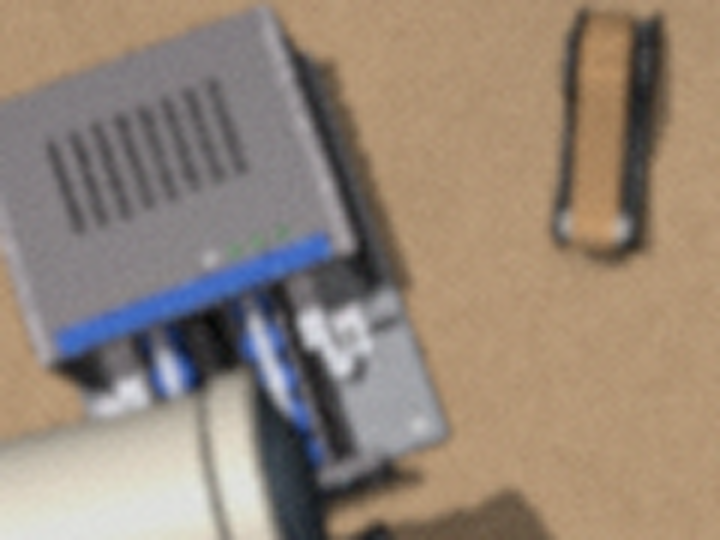

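```bash
python3 -m inch '[{"x":0.0047,"y":0.0017,"z":0,"ax":0,"ay":0,"az":0},{"x":0.0047,"y":0.0017,"z":0,"ax":0,"ay":0,"az":0},{"x":0.0047,"y":0.0017,"z":0,"ax":0,"ay":0,"az":0},{"x":0.0047,"y":0.0018,"z":0,"ax":0,"ay":0,"az":0},{"x":0.0028,"y":0.001,"z":0,"ax":0,"ay":0,"az":0}]'
```

```text
clock: 13.62
position: [0.4798, 0.1528, 0.034]
ee_rot: [[0.001, 0.347, -0.938], [0.0, -0.938, -0.347], [-1.0, 0.0, -0.001]]
contact_force: [-1.1, -0.7, -0.0]
grip_width: 0.003
```

```bash
python3 -m inch '[{"x":0.0028,"y":0.001,"z":0,"ax":0,"ay":0,"az":0},{"x":0.0028,"y":0.001,"z":0,"ax":0,"ay":0,"az":0},{"x":0.0028,"y":0.001,"z":0,"ax":0,"ay":0,"az":0},{"x":0.0028,"y":0.0011,"z":0,"ax":0,"ay":0,"az":0}]'
```

```text
clock: 13.95
position: [0.4898, 0.1565, 0.0334]
ee_rot: [[-0.001, 0.347, -0.938], [-0.0, -0.938, -0.347], [-1.0, -0.0, 0.001]]
contact_force: [-1.4, -1.0, 0.9]
grip_width: -0.001
```

```bash
python3 -m inch '[{"x":0.0028,"y":0.001,"z":0,"ax":0,"ay":0,"az":0},{"x":0.0028,"y":0.001,"z":0,"ax":0,"ay":0,"az":0},{"x":0.0028,"y":0.001,"z":0,"ax":0,"ay":0,"az":0},{"x":0.0028,"y":0.0011,"z":0,"ax":0,"ay":0,"az":0}]'
```

```text
clock: 14.28
position: [0.5012, 0.1607, 0.0334]
ee_rot: [[-0.0, 0.347, -0.938], [-0.0, -0.938, -0.347], [-1.0, -0.0, 0.0]]
contact_force: [-1.9, -0.7, 1.2]
grip_width: -0.0
```

```bash
python3 -m inch '[{"x":0.0028,"y":0.001,"z":0,"ax":0,"ay":0,"az":0},{"x":0.0028,"y":0.001,"z":0,"ax":0,"ay":0,"az":0},{"x":0.0028,"y":0.001,"z":0,"ax":0,"ay":0,"az":0},{"x":0.0028,"y":0.0011,"z":0,"ax":0,"ay":0,"az":0}]'; python3 - <<'E'
from h import *
p=snapshot("side")
x,y=(240,110)
cv2.imwrite(f"pics/side9z.png",cv2.resize(p["image"][y:y+90,x:x+120],None,fx=6,fy=6,interpolation=cv2.INTER_CUBIC))
s=state();print(s['clock'],s['position'],np.round(s['contact_force'],1),np.round(s['torque'],2))
E
```

```text
clock: 14.62
position: [0.5125, 0.1648, 0.0334]
ee_rot: [[-0.0, 0.347, -0.938], [-0.0, -0.938, -0.347], [-1.0, 0.0, 0.0]]
contact_force: [-1.9, -0.4, 0.4]
grip_width: 0.001
14.6667 [0.51302184 0.1650166  0.03344111] [-0.7  0.4 -0.6] [-0.02 -0.02 -0.02]
```

View pics/side9z.png

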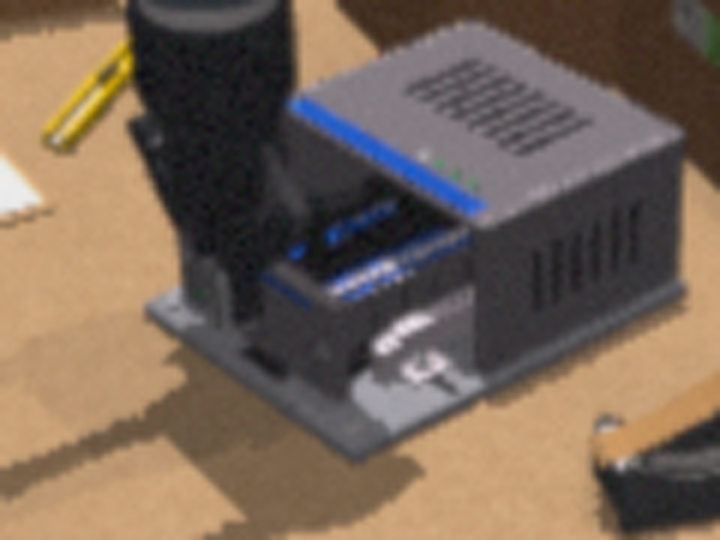

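```bash
python3 -m inch '[{"x":0.0019,"y":0.0007,"z":0,"ax":0,"ay":0,"az":0},{"x":0.0019,"y":0.0007,"z":0,"ax":0,"ay":0,"az":0},{"x":0.0019,"y":0.0007,"z":0,"ax":0,"ay":0,"az":0},{"x":0.0019,"y":0.0007,"z":0,"ax":0,"ay":0,"az":0}]'
```

```text
clock: 15.0
position: [0.5196, 0.1675, 0.0335]
ee_rot: [[-0.001, 0.347, -0.938], [-0.0, -0.938, -0.347], [-1.0, -0.0, 0.001]]
contact_force: [-5.5, -2.6, 3.0]
grip_width: -0.002
```

```bash
python3 -m inch '[{"x":0.0014,"y":0.0005,"z":0,"ax":0,"ay":0,"az":0},{"x":0.0014,"y":0.0005,"z":0,"ax":0,"ay":0,"az":0},{"x":0.0014,"y":0.0005,"z":0,"ax":0,"ay":0,"az":0}]'
```

```text
clock: 15.25
position: [0.5233, 0.1687, 0.0335]
ee_rot: [[-0.002, 0.347, -0.938], [-0.001, -0.938, -0.347], [-1.0, -0.0, 0.003]]
contact_force: [-7.2, -2.5, 4.0]
grip_width: 0.001
```

```bash
python3 -m inch '[{"x":0.0014,"y":0.0005,"z":0,"ax":0,"ay":0,"az":0},{"x":0.0014,"y":0.0005,"z":0,"ax":0,"ay":0,"az":0}]'
```

```text
clock: 15.42
position: [0.5258, 0.1697, 0.0335]
ee_rot: [[-0.003, 0.347, -0.938], [-0.001, -0.938, -0.347], [-1.0, -0.0, 0.003]]
contact_force: [-8.9, -4.3, 5.1]
grip_width: 0.002
```

```bash
python3 -m inch '[{"x":0.001,"y":0.0004,"z":0,"ax":0,"ay":0,"az":0},{"x":0.001,"y":0.0003,"z":0,"ax":0,"ay":0,"az":0},{"x":0.001,"y":0.0004,"z":0,"ax":0,"ay":0,"az":0}]'
```

```text
clock: 15.67
position: [0.5285, 0.1706, 0.0335]
ee_rot: [[-0.004, 0.347, -0.938], [-0.001, -0.938, -0.347], [-1.0, 0.0, 0.004]]
contact_force: [-10.2, -4.5, 5.6]
grip_width: 0.002
```

```bash
python3 -m inch '[{"x":0.001,"y":0.0004,"z":0,"ax":0,"ay":0,"az":0},{"x":0.001,"y":0.0003,"z":0,"ax":0,"ay":0,"az":0}]'; python3 - <<'E'
from h import *
for n in("top","side"):
    p=snapshot(n)
    x,y=(190,120) if n=="top" else (240,110)
    cv2.imwrite(f"pics/{n}10z.png",cv2.resize(p["image"][y:y+90,x:x+120],None,fx=6,fy=6,interpolation=cv2.INTER_CUBIC))
s=state();print(s['clock'],s['position'],np.round(s['contact_force'],1),np.round(s['torque'],2))
E
```

```text
clock: 15.83
position: [0.5302, 0.1713, 0.0335]
ee_rot: [[-0.004, 0.347, -0.938], [-0.002, -0.938, -0.347], [-1.0, -0.0, 0.005]]
contact_force: [-11.9, -3.1, 6.4]
grip_width: 0.0
15.9333 [0.53039796 0.17130321 0.03347436] [-9.8 -4.3  6.1] [-0.5   1.39  0.01]
```

View pics/side10z.png

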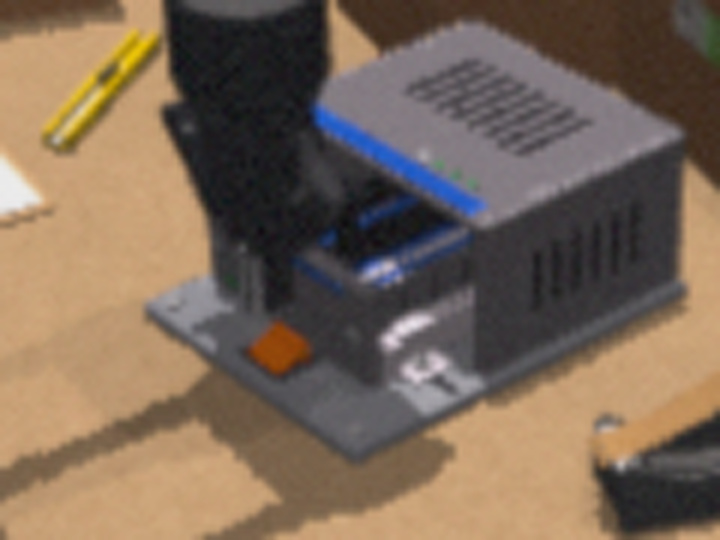

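```bash
python3 -m inch '[{"x":0.001,"y":0.0004,"z":0,"ax":0,"ay":0,"az":0},{"x":0.001,"y":0.0003,"z":0,"ax":0,"ay":0,"az":0}]'
```

```text
clock: 16.1
position: [0.5318, 0.1718, 0.0335]
ee_rot: [[-0.006, 0.346, -0.938], [-0.002, -0.938, -0.346], [-1.0, -0.0, 0.006]]
contact_force: [-18.2, -6.2, 10.9]
grip_width: 0.002
```

```bash
python3 -m inch '[{"x":0.001,"y":0.0004,"z":0,"ax":0,"ay":0,"az":0},{"x":0,"y":0,"z":0,"ax":0,"ay":0,"az":0}]'
```

```text
clock: 16.27
position: [0.5317, 0.1718, 0.0335]
ee_rot: [[-0.008, 0.346, -0.938], [-0.003, -0.938, -0.346], [-1.0, -0.0, 0.009]]
contact_force: [-18.3, -7.1, 10.6]
grip_width: 0.002
```

```bash
python3 -m inch '[{"x":0.001,"y":0.0004,"z":0,"ax":0,"ay":0,"az":0},{"x":0,"y":0,"z":0,"ax":0,"ay":0,"az":0}]'; python3 - <<'E'
from h import *
for n in("top","side"):
    p=snapshot(n)
    x,y=(190,120) if n=="top" else (240,110)
    cv2.imwrite(f"pics/{n}11z.png",cv2.resize(p["image"][y:y+90,x:x+120],None,fx=6,fy=6,interpolation=cv2.INTER_CUBIC))
s=state();print(s['clock'],s['position'],np.round(s['contact_force'],1),np.round(s['torque'],2))
E
```

```text
clock: 16.43
position: [0.5317, 0.1718, 0.0335]
ee_rot: [[-0.011, 0.346, -0.938], [-0.004, -0.938, -0.346], [-1.0, -0.0, 0.011]]
contact_force: [-23.3, -8.4, 14.2]
grip_width: 0.001
16.5333 [0.5316914  0.1717614  0.03351014] [-23.4  -8.2  13.2] [-1.2   3.17  0.04]
```

View pics/side11z.png

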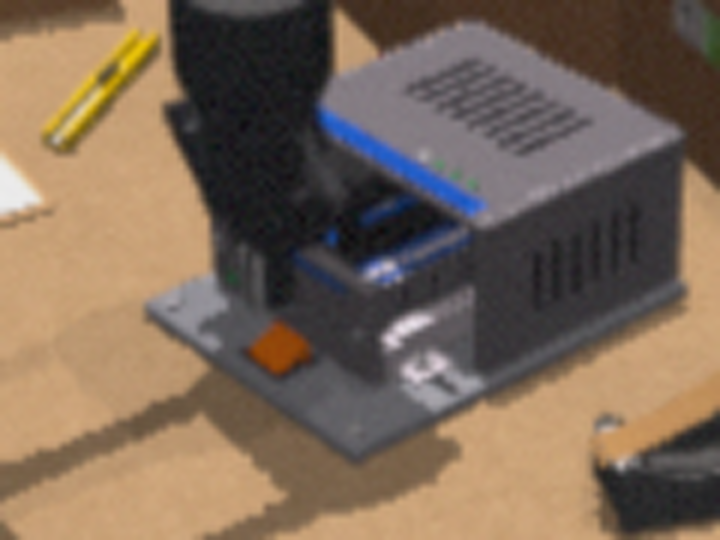

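```bash
python3 -m inch '[{"x":-0.002,"y":-0.0007,"z":0,"ax":0,"ay":0,"az":0},{"x":-0.002,"y":-0.0007,"z":0,"ax":0,"ay":0,"az":0},{"x":-0.004,"y":-0.0015,"z":0,"ax":0,"ay":0,"az":0},{"x":-0.008,"y":-0.003,"z":0,"ax":0,"ay":0,"az":0},{"x":-0.02,"y":-0.0074,"z":0,"ax":0,"ay":0,"az":0}]'
```

```text
clock: 16.95
position: [0.501, 0.1604, 0.0337]
ee_rot: [[0.002, 0.347, -0.938], [0.001, -0.938, -0.347], [-1.0, 0.0, -0.003]]
contact_force: [1.1, 0.1, 0.9]
grip_width: 0.003
```

```bash
python3 -m inch '[{"x":-0.02,"y":-0.0074,"z":0.01,"ax":0,"ay":0,"az":0},{"x":-0.02,"y":-0.0074,"z":0.03,"ax":0,"ay":0,"az":0},{"x":-0.02,"y":-0.005,"z":0.035,"ax":0,"ay":0,"az":0},{"x":0,"y":-0.02,"z":0.035,"ax":0,"ay":0,"az":0},{"x":0,"y":-0.04,"z":0,"ax":0,"ay":0,"az":0}]'
```

```text
clock: 17.37
position: [0.4421, 0.0824, 0.1519]
ee_rot: [[0.014, 0.351, -0.936], [0.003, -0.936, -0.351], [-1.0, 0.002, -0.014]]
contact_force: [1.3, -0.6, 1.8]
grip_width: 0.001
```

```bash
python3 -m inch '[{"x":0,"y":-0.04,"z":0,"ax":0,"ay":0,"az":0},{"x":0,"y":-0.04,"z":0,"ax":0,"ay":0,"az":0},{"x":0,"y":-0.04,"z":0,"ax":0,"ay":0,"az":0},{"x":0,"y":-0.02,"z":0,"ax":0,"ay":0,"az":0},{"x":0,"y":0,"z":0,"ax":0,"ay":0,"az":0}]'; python3 - <<'E'
from h import *
for n in("top","side"):
    p=snapshot(n);cv2.imwrite(f"pics/{n}12.png",p["image"])
    x,y=(190,120) if n=="top" else (240,110)
    cv2.imwrite(f"pics/{n}12z.png",cv2.resize(p["image"][y:y+90,x:x+120],None,fx=6,fy=6,interpolation=cv2.INTER_CUBIC))
s=state();print(s['clock'],s['position'],np.round(s['contact_force'],1),np.round(s['torque'],2))
E
```

```text
clock: 17.78
position: [0.4397, -0.0634, 0.1435]
ee_rot: [[0.001, 0.342, -0.94], [-0.002, -0.94, -0.342], [-1.0, 0.002, -0.001]]
contact_force: [0.1, 0.1, -0.4]
grip_width: -0.001
17.8833 [ 0.43986393 -0.06014294  0.14350109] [-0.2  0.3 -0.2] [ 0.02  0.07 -0.02]
```

View pics/side12z.png

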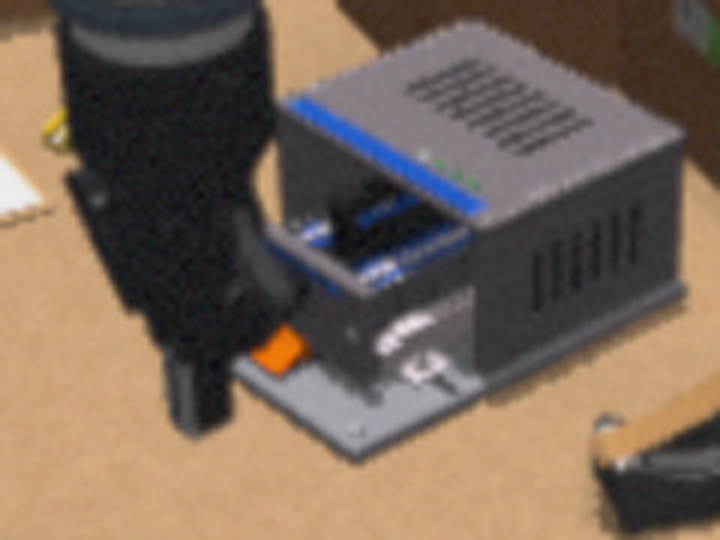

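View pics/top12z.png

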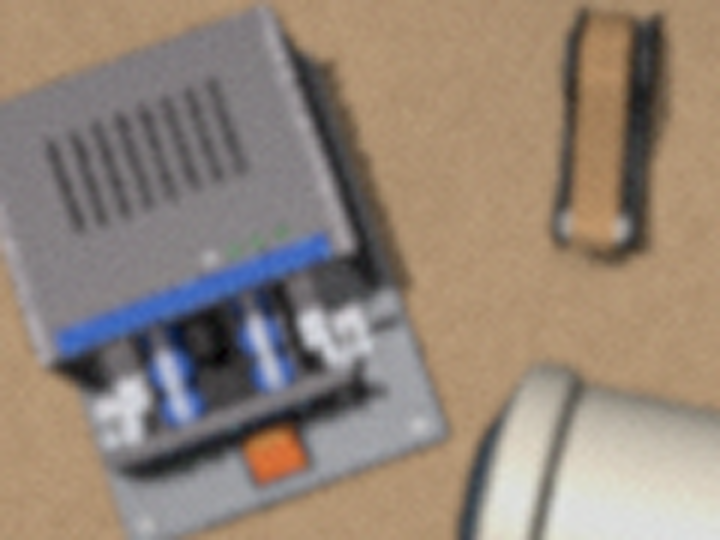

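```bash
python3 -m inch '[{"x":0,"y":-0.03,"z":0,"ax":0,"ay":0,"az":0},{"x":0,"y":-0.04,"z":0,"ax":0,"ay":0,"az":0},{"x":0,"y":-0.04,"z":0,"ax":0,"ay":0,"az":0},{"x":0,"y":-0.02,"z":0,"ax":0,"ay":0,"az":0},{"x":0,"y":0,"z":0,"ax":0,"ay":0,"az":0}]'; python3 - <<'E'
from h import *
for n in("top","side"):
    p=snapshot(n);cv2.imwrite(f"pics/{n}13.png",p["image"])
    x,y=(190,120) if n=="top" else (240,110)
    cv2.imwrite(f"pics/{n}13z.png",cv2.resize(p["image"][y:y+90,x:x+120],None,fx=6,fy=6,interpolation=cv2.INTER_CUBIC))
from fit import *
R,t=pose([.5556,.1710,np.radians(20.36)])
T=snapshot("top")
for c in((108,462),(112,470),(362,372),(120,440)):
    print(c,np.round(1000*(R.T@(atz(T,full(c,(190,120),6),.069)-t)),1))
E
```

```text
clock: 18.3
position: [0.44, -0.1917, 0.1432]
ee_rot: [[-0.0, 0.345, -0.939], [-0.001, -0.939, -0.345], [-1.0, 0.001, 0.0]]
contact_force: [0.7, 1.0, -0.1]
grip_width: -0.001
(108, 462) [-8.6 72.  69. ]
(112, 470) [-13.   71.4  69. ]
(362, 372) [-11.2 -60.1  69. ]
(120, 440) [-0.4 63.  69. ]
```

View pics/side13z.png

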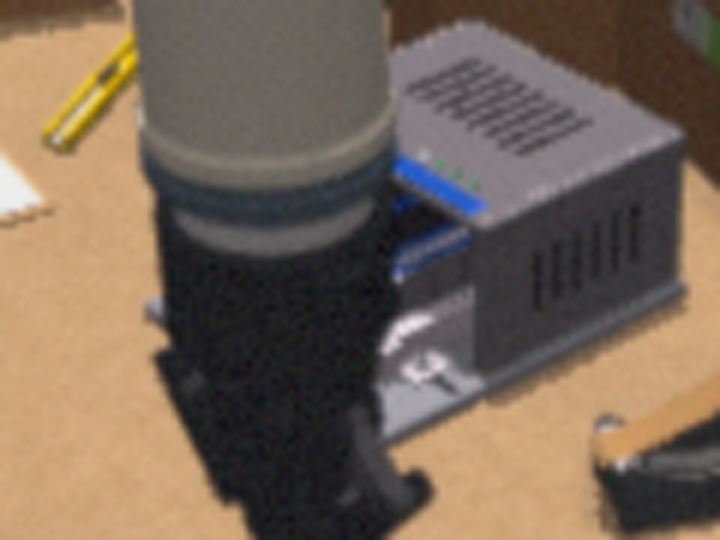

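View pics/top13z.png

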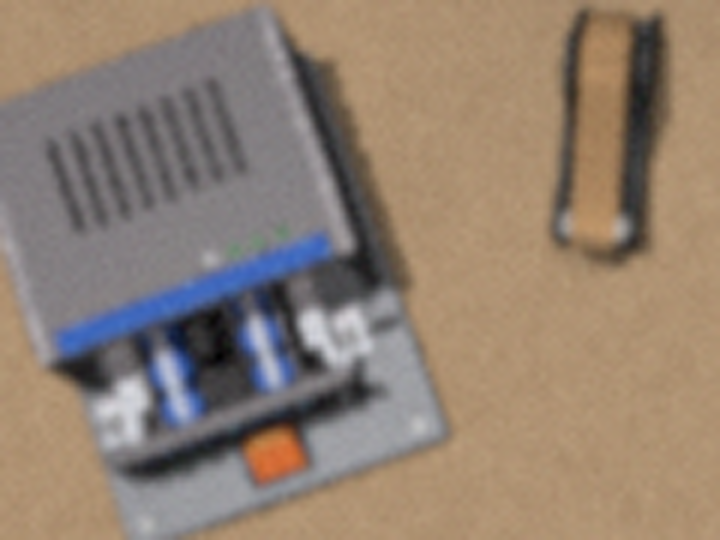

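```bash
python3 -m inch '[{"x":-0.01,"y":-0.035,"z":0.015,"ax":0,"ay":0,"az":0},{"x":-0.015,"y":-0.035,"z":0.015,"ax":0,"ay":0,"az":0},{"x":-0.015,"y":-0.035,"z":0.015,"ax":0,"ay":0,"az":0},{"x":-0.015,"y":-0.035,"z":0.015,"ax":0,"ay":0,"az":0},{"x":-0.015,"y":-0.02,"z":0.01,"ax":0,"ay":0,"az":0}]'; python3 - <<'E'
from h import *
p=snapshot("side");cv2.imwrite("pics/side14.png",p["image"])
x,y=(240,110)
cv2.imwrite(f"pics/side14z.png",cv2.resize(p["image"][y:y+90,x:x+120],None,fx=6,fy=6,interpolation=cv2.INTER_CUBIC))
E
```

```text
clock: 18.87
position: [0.3701, -0.3507, 0.215]
ee_rot: [[0.001, 0.348, -0.937], [-0.002, -0.937, -0.348], [-1.0, 0.002, -0.001]]
contact_force: [1.3, 0.3, 0.4]
grip_width: 0.0
```

View pics/side14.png

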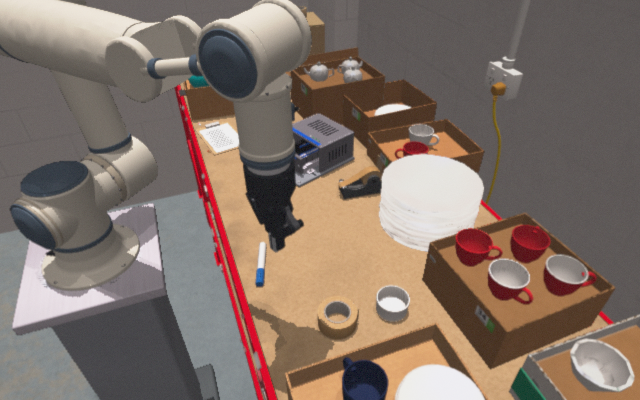

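View pics/side14z.png

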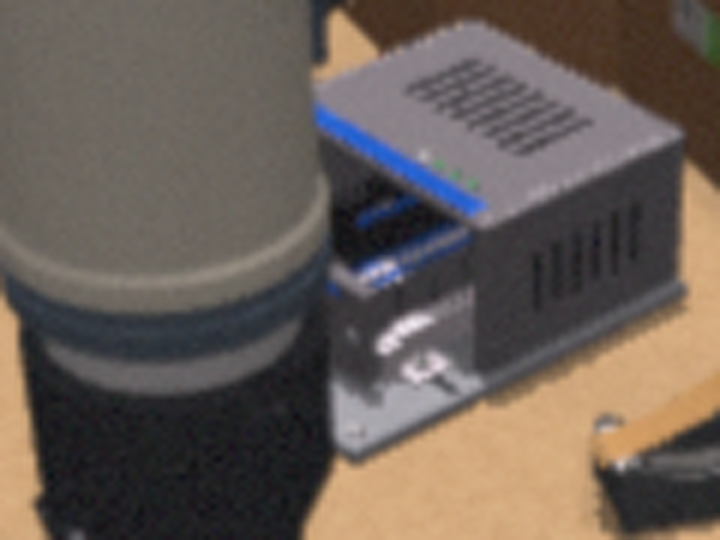

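```bash
python3 -m inch '[{"x":0,"y":0.035,"z":0,"ax":0,"ay":0,"az":0},{"x":0,"y":0.04,"z":0,"ax":0,"ay":0,"az":0},{"x":0,"y":0.04,"z":0,"ax":0,"ay":0,"az":0},{"x":0,"y":0.04,"z":0,"ax":0,"ay":0,"az":0},{"x":0,"y":0.04,"z":0,"ax":0,"ay":0,"az":0}]'
```

```text
clock: 19.33
position: [0.3698, -0.1513, 0.2134]
ee_rot: [[0.001, 0.348, -0.937], [0.001, -0.937, -0.348], [-1.0, -0.0, -0.001]]
contact_force: [1.5, 0.1, 0.2]
grip_width: 0.002
```

```bash
python3 -m inch '[{"x":-0.002,"y":0.04,"z":0,"ax":0,"ay":0,"az":0},{"x":-0.002,"y":0.04,"z":0,"ax":0,"ay":0,"az":0},{"x":-0.002,"y":0.04,"z":0,"ax":0,"ay":0,"az":0},{"x":0,"y":0.02,"z":0,"ax":0,"ay":0,"az":0},{"x":0,"y":0,"z":0,"ax":0,"ay":0,"az":0}]'; python3 - <<'E'
from h import *
p=snapshot("side");cv2.imwrite("pics/side15.png",p["image"])
x,y=(240,110)
cv2.imwrite(f"pics/side15z.png",cv2.resize(p["image"][y:y+90,x:x+120],None,fx=6,fy=6,interpolation=cv2.INTER_CUBIC))
E
```

```text
clock: 19.75
position: [0.3633, -0.0096, 0.2138]
ee_rot: [[0.002, 0.354, -0.935], [0.002, -0.935, -0.354], [-1.0, -0.001, -0.002]]
contact_force: [0.5, -0.8, -0.6]
grip_width: 0.003
```

View pics/side15z.png

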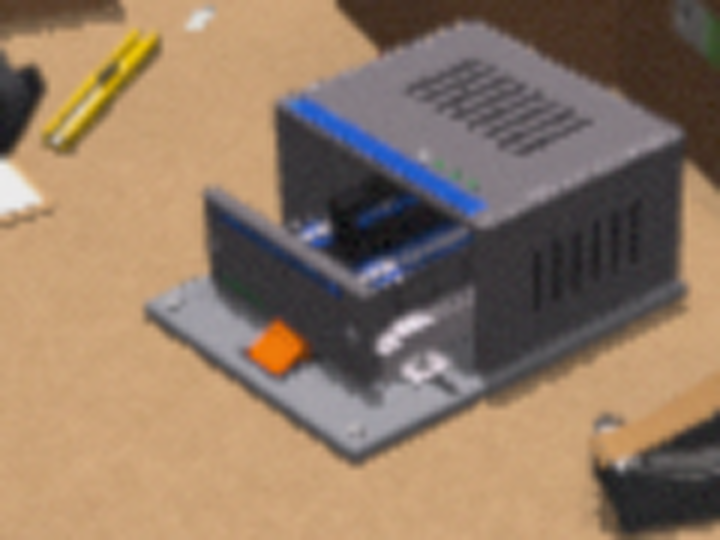

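```bash
python3 - <<'E'
import cv2,numpy as np
for n in("side0","side15","top0","top13"):
    a=cv2.imread(f"pics/{n}.png")
    x0,x1,y0,y1=(272,300,155,180) if n[0]=="s" else (225,250,188,206)
    c=a[y0:y1,x0:x1].astype(int);m=(c[...,2]-c[...,0]>110)
    yy,xx=np.nonzero(m);print(n,m.sum(),xx.min()+x0,xx.max()+x0,yy.min()+y0,yy.max()+y0,round(xx.mean()+x0,2),round(yy.mean()+y0,2))
E
```

```text
side0 49 282 290 164 171 285.84 167.65
side15 50 282 290 164 171 285.86 167.58
top0 45 232 239 192 199 235.44 195.58
top13 45 232 239 192 199 235.44 195.58
```

The catch is back exactly where it stood at the start, and the plate sits behind it. I'm handing in.

```bash
python3 - <<'E'
from h import *
s=state();print(s['clock'],np.round(s['joint_velocities'],2),np.round(s['contact_force'],1))
print(ticket.sign_off())
E
```

```text
19.8 [-3.84  1.03 -0.48 -1.07 -0.2  -2.13] [ 0.3 -0.2 -0.4]
the job is handed in; nothing more can be done
None
```

The tray is in the charging dock, contact end first, pushed home with the catch up. I handed the job in at 19.8 s; the hand-in reported no verdict.

**What I did:** I gripped the tray by its handle, lifted it and turned it 174° end for end. I estimated from the pictures that the rail unit stands about 9 mm left of the dock's middle. I slid the tray in on that line without noticeable side force. I let go with the contact end about 79 mm in, then pushed the front plate with closed fingers. At the hard stop the tool stopped advancing at about 25 N horizontally, and I backed the arm away.

**Last checks:**
- **Catch:** the orange catch shows the same position and size in both cameras as before the start, so it is up. It stands in front of the plate.
- **Tray position:** in the top picture the plate's outer face is at about dock x −9 to −13 mm. That puts the contact end at roughly 127 to 131 mm, but the picture is only good to about 2 to 3 mm.
- **Rest and contact:** the tray looks level and square in the last side picture. The arm is well clear, with contact force close to zero.
- **Other things:** the ramekin, tape roll and marker look unmoved in the side picture taken just before the end. I did not measure their positions.

**Disagreements:** the two cameras' fits of the dock differed by about 2 mm and 0.5°. Fits of the held tray differed by several mm and about 2° between the cameras. I relied on the small feed forces during insertion to confirm the line.

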